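Clear the lockout at the packing funnel

ROBOT

A 6-joint arm with a two-finger parallel gripper is mounted at the origin on the work surface. World frame = base frame: x ahead of the robot, y to its left, z up, the work surface at z = 0. Lengths are in m, angles in rad, forces in N, time in s.
With the tool pointing down it reaches from about 0.275 to 0.975 m from the base axis. Payload 8.4 kg.
Tool frame: the origin (TCP) lies at the very end of the fingers, on their centre line; the grasp point (between the pads) lies 19 mm behind it; z points along the fingers, y is the line along which they close (so a half turn about z gives the same grasp; the last joint's range is limited). The gripper opens to 92 mm and grips with 3 to 60 N. Pads are 20 mm wide; open, the fingers measure 128 mm over their backs; the gripper's body (75 mm by 189 mm) begins 69 mm behind the grasp point.
Start: joints at [1.195, 0.353, 1.633, -0, 1.155, -0.002], TCP at [0.228, 0.582, 0.215] pointing down, gripper open.
Joint ranges: [-2.63, 2.63], [-0.92, 2.1], [0.06, 2.66], [-1.3, 4.44], [0, 2.69], [-3.02, 3.02]. Speed limits (rad/s): [2.22, 2.22, 2.79, 3.14, 3.14, 3.14].

INTERFACE

Orientations are given as a unit quaternion [x, y, z, w].
In Python, from rig import robot gives the robot as it stands. The module is installed in compiled form; this text tells all that it offers.
- The arm moves only by the tool send_rows, never from a script. Its arguments are lists of equal length, an entry for each row: "jaw": the finger opening in mm, from 0 to 91.9; "xyz": the shift along the tool's x, y, z in units of 25 mm (1.0 is 25 mm), a list of three; "delta_rot": the turn, a rotation vector about the tool's x, y, z in units of 8 degrees (1.0 is 8 degrees), a list of three. In form: {"jaw": [jaw, ...], "xyz": [[dx, dy, dz], ...], "delta_rot": [[ax, ay, az], ...]}. A call has 1 to 5 rows; each row shifts and turns the commanded pose from where the row before left it, along the tool's axes as they then stand; what a row does not reach is not made up. A row lasts 1/10 s, in which the tool goes at most 50 mm and 8.59 degrees, less where a joint would pass 70% of its speed; a pose out of reach is approached as far as the arm can. A call is refused whole if a number of a shift passes 1 or a number of a turn 1, either way. A call with a gripper value outside its range is refused whole. The fingers move at their own pace and stop on an object; the grip force is fixed at half the most. Time passes only in rows, so rows that do not move let the fingers close. It gives the time, the measured TCP pose, the force, the opening and the grip force at its end, in the units of the state.
- robot.get_state(): the state, without advancing time (a new reading comes with each control period).
- robot.camera(name): name is "scene" or "top"; returns (picture, depth): 420x560x3 uint8, red, green, blue; 420x560 float32, m along the optical axis (not along the pixel's ray), 0 where there is no reading.
- robot.camera_info(name): a dict with "camera_matrix" (3x3 intrinsics, pixels), "rvec" (rotation vector, rad) and "tvec" (3), from world to camera coordinates, as OpenCV has them. Camera axes: x right, y down, z forward; pixel columns grow to the right and rows downward; lengths in m; the calibration is good to about 2 mm. A picture is of the moment at which its call begins. camera_info takes no time and is no camera call.
- robot.hand_in(): hands the job in; it is judged then, once.
Trained networks look in the newest picture that a camera, given by its name, has taken for a name from the list of things; names that differ only in an ending like _2 or _b are one class to them, and where a whole thing is asked for, a point or a joint stands for the part that bears it (a point fixed in the world has none). Each returns a list of dicts, best first, with "score" (0 to 1); they miss things now and then, are a little off and sometimes report something else, mostly with a low value. They report only what shows in the picture. A call takes as long as a camera call. They do not tell look-alikes from the thing itself.
- robot.spot_in(label, camera): "extent" ([left, top, right, bottom] as shares, 0 to 1, of the picture: columns of its width, rows of its height, round what is visible of it).
- robot.regions_of(label, camera): "mask" (420x560 bool, what is visible of it) and "extent" ([left, top, right, bottom] as shares, 0 to 1, of the picture: columns of its width, rows of its height, round what is visible of it).
- robot.place_of(label, camera): "position" ([column, row] as shares, 0 to 1, of the picture: columns of its width, rows of its height: a listed point, or the origin of a listed thing).
The state is a dict: "clock": time; "joints": joint angles; "qvel": joint speeds; "tau": joint torques, N m; "position": TCP position; "eef_rot": TCP orientation; "wrist_force": force on the tool from outside, world axes, zero at the start; "ft_torque": the same for the moment, N m; "grip_width": finger opening in m; "finger_force": force on a finger pad.
Only numpy, scipy, OpenCV 4.12 (cv2) and the standard library are available. Lean on these libraries where they do the work, as an engineer would, in place of code of your own. Each camera call takes 0.05 s, during which the arm holds its last target. There are 200 camera calls.

TASK

The work on the funnel's feeder is over: hang every brass padlock on the counter by its shackle on the arms of the lock rack (either arm, several to an arm are fine), so that all hang freely and upright. Only when all the locks are hanging, take the key out of its rest, push it fully home in the key switch and then turn it clockwise to its stop to switch the feeder on; leave the key in it, and leave the other things on the counter where they are.

Things in the scene. Friction and masses are not known exactly. Their poses are not given: they have to be found in the camera images.
- rack: Fixed free-standing lock rack, 240 mm wide: a foot plate, a galvanized upright plate 190 mm wide and 182 mm high, and two level flat steel arms that stick out of the upright towards the robot (the rack's -x). Origin on the counter between the arms, midway along them; z up, y across the arms. Its place and yaw vary.
- bar_left (a point): Middle of the top face of the arm on the rack's +y side, 180 mm above the counter, 65 mm from the rack's centre plane; axes as the rack's. Each arm is 12 mm wide and 10 mm high and runs along x from the upright's face (x = +78 mm from this point) to its free tip (x = -88 mm), where a 6 mm long lip rises 6 mm above the arm's top and keeps locks from sliding off. An arm takes three locks one behind another.
- bar_right (a point): The same point of the other, equal arm, on the rack's -y side.
- switch (a joint): Turn of the key switch's steel barrel, rad: 0 = off (as found), grows clockwise seen from above, stop at 1.2 = on. Only friction (about 0.06 N m) holds it; it stays where it is left.
- slot (a point): Middle of the key slot's mouth, on the top of the barrel, 66 mm above the counter. z up, x along the slot; it turns with the barrel. The slot is 28 mm long (x), 8 mm wide (y), 36 mm deep; the round barrel is 60 mm across and stands in the middle of a grey console of 120 x 130 x 30 mm whose place and yaw vary.
- keyrest: Fixed grey plastic block 70 x 50 x 38 mm with an upright slot right through it along its x, in which the key stands. Origin at the centre of its underside, z up.
- key: The loose key, upright in its rest, 72 mm long. Origin at the centre of the blade's lower end, z up along the key, x along its width, y through its thickness. Steel blade 24 mm wide, 5 mm thick, from z = 0 to 32 mm (the lowest 6 mm only 18 x 3 mm); above it the flat brass bow, 44 mm wide, 10 mm thick, from z = 32 to 72 mm, whose shoulders rest on the block or the barrel: fully home in the switch its origin lies 32 mm below the slot's mouth. Either way round fits.
- lock1: One of three to five like brass padlocks, upright. Brass body 32 mm thick (x), 54 wide (y), z = 14 to 52 mm, on a heavy rubber-coated foot 50 (x) by 60 (y), 14 high. Shut shackle of 8 mm round steel in the y-z plane, top at z = 84; its opening (through along x) is 29 mm wide at the body, 16 at the top, z = 52 to 76. 0.28 to 0.46 kg. Origin: centre of underside, z up.
- bow1 (a point): Point on lock1, 76 mm above its underside: the underside of the shackle's top bar, at its middle, which bears on the arm's top face when the lock hangs.
- lock2: One of three to five like brass padlocks, upright. Brass body 32 mm thick (x), 54 wide (y), z = 14 to 52 mm, on a heavy rubber-coated foot 50 (x) by 60 (y), 14 high. Shut shackle of 8 mm round steel in the y-z plane, top at z = 84; its opening (through along x) is 29 mm wide at the body, 16 at the top, z = 52 to 76. 0.28 to 0.46 kg. Origin: centre of underside, z up.
- bow2 (a point): Point on lock2, 76 mm above its underside: the underside of the shackle's top bar, at its middle, which bears on the arm's top face when the lock hangs.
- lock3: One of three to five like brass padlocks, upright. Brass body 32 mm thick (x), 54 wide (y), z = 14 to 52 mm, on a heavy rubber-coated foot 50 (x) by 60 (y), 14 high. Shut shackle of 8 mm round steel in the y-z plane, top at z = 84; its opening (through along x) is 29 mm wide at the body, 16 at the top, z = 52 to 76. 0.28 to 0.46 kg. Origin: centre of underside, z up.
- bow3 (a point): Point on lock3, 76 mm above its underside: the underside of the shackle's top bar, at its middle, which bears on the arm's top face when the lock hangs.
- lock4: One of three to five like brass padlocks, upright. Brass body 32 mm thick (x), 54 wide (y), z = 14 to 52 mm, on a heavy rubber-coated foot 50 (x) by 60 (y), 14 high. Shut shackle of 8 mm round steel in the y-z plane, top at z = 84; its opening (through along x) is 29 mm wide at the body, 16 at the top, z = 52 to 76. 0.28 to 0.46 kg. Origin: centre of underside, z up.
- bow4 (a point): Point on lock4, 76 mm above its underside: the underside of the shackle's top bar, at its middle, which bears on the arm's top face when the lock hangs.
- lock5: One of three to five like brass padlocks, upright. Brass body 32 mm thick (x), 54 wide (y), z = 14 to 52 mm, on a heavy rubber-coated foot 50 (x) by 60 (y), 14 high. Shut shackle of 8 mm round steel in the y-z plane, top at z = 84; its opening (through along x) is 29 mm wide at the body, 16 at the top, z = 52 to 76. 0.28 to 0.46 kg. Origin: centre of underside, z up.
- bow5 (a point): Point on lock5, 76 mm above its underside: the underside of the shackle's top bar, at its middle, which bears on the arm's top face when the lock hangs.
- cap1: Black rubber chair-leg cap, 38 mm across, 34 mm high; bystander. Origin on its underside.
- cap2: Black rubber chair-leg cap, 38 mm across, 34 mm high; bystander. Origin on its underside.
- cap3: Black rubber chair-leg cap, 38 mm across, 34 mm high; bystander. Origin on its underside.
- whistle: Green plastic whistle, 62 mm long, 26 mm high; bystander. Origin on its underside.
- pull: Satin steel door pull, 180 mm long, 42 mm high; bystander. Origin on its underside.
- marker_can: White can, 52 mm across, 90 mm high; bystander. Origin on its underside.
Mind the look-alikes: they are no part of the job. Leave any blue or pink look-alike of the lock3 alone.

How it is judged:
On the way, in this order (a step that is already met when the one before it is completed fails the run):
1. every padlock hangs by its shackle on an arm of the rack, released, with the key switch still off (((x of bow1 in the frame of bar_left between -0.082 and 0.072 m and y of bow1 in the frame of bar_left between -0.014 and 0.014 m and z of bow1 in the frame of bar_left between -0.008 and 0.006 m) or (x of bow1 in the frame of bar_right between -0.082 and 0.072 m and y of bow1 in the frame of bar_right between -0.014 and 0.014 m and z of bow1 in the frame of bar_right between -0.008 and 0.006 m)) and angle between each of lock1, lock2, lock3, lock4, lock5's own z axis and vertical below 0.5 rad and contact force between each of lock1, lock2, lock3, lock4, lock5 and the fingers below 0.1 N and ((x of bow2 in the frame of bar_left between -0.082 and 0.072 m and y of bow2 in the frame of bar_left between -0.014 and 0.014 m and z of bow2 in the frame of bar_left between -0.008 and 0.006 m) or (x of bow2 in the frame of bar_right between -0.082 and 0.072 m and y of bow2 in the frame of bar_right between -0.014 and 0.014 m and z of bow2 in the frame of bar_right between -0.008 and 0.006 m)) and ((x of bow3 in the frame of bar_left between -0.082 and 0.072 m and y of bow3 in the frame of bar_left between -0.014 and 0.014 m and z of bow3 in the frame of bar_left between -0.008 and 0.006 m) or (x of bow3 in the frame of bar_right between -0.082 and 0.072 m and y of bow3 in the frame of bar_right between -0.014 and 0.014 m and z of bow3 in the frame of bar_right between -0.008 and 0.006 m)) and ((x of bow4 in the frame of bar_left between -0.082 and 0.072 m and y of bow4 in the frame of bar_left between -0.014 and 0.014 m and z of bow4 in the frame of bar_left between -0.008 and 0.006 m) or (x of bow4 in the frame of bar_right between -0.082 and 0.072 m and y of bow4 in the frame of bar_right between -0.014 and 0.014 m and z of bow4 in the frame of bar_right between -0.008 and 0.006 m)) and ((x of bow5 in the frame of bar_left between -0.082 and 0.072 m and y of bow5 in the frame of bar_left between -0.014 and 0.014 m and z of bow5 in the frame of bar_left between -0.008 and 0.006 m) or (x of bow5 in the frame of bar_right between -0.082 and 0.072 m and y of bow5 in the frame of bar_right between -0.014 and 0.014 m and z of bow5 in the frame of bar_right between -0.008 and 0.006 m)) and value of joint switch below 0.3 rad), for 0.3 s.
2. the key is fully home in the switch, which is still off (horizontal distance between key and slot below 0.006 m and z of key in the frame of slot below -0.028 m and angle between key's own z axis and vertical below 0.15 rad and value of joint switch below 0.3 rad), for 0.1 s.
3. the key has turned the switch on (horizontal distance between key and slot below 0.006 m and z of key in the frame of slot below -0.028 m and angle between key's own z axis and vertical below 0.15 rad and value of joint switch above 1 rad), for 0.2 s.
At the end, for the whole second after the job is handed in: Every padlock present hangs by its shackle on an arm (bar on the arm within 6 mm up, 8 mm down, 14 mm aside; tilt under 0.5 rad), released; the key is home in the switch (4 mm in depth, 6 mm aside, tilt under 0.15 rad), released, and the switch is past 1.0 rad (all of step 3 and ((x of bow1 in the frame of bar_left between -0.082 and 0.072 m and y of bow1 in the frame of bar_left between -0.014 and 0.014 m and z of bow1 in the frame of bar_left between -0.008 and 0.006 m) or (x of bow1 in the frame of bar_right between -0.082 and 0.072 m and y of bow1 in the frame of bar_right between -0.014 and 0.014 m and z of bow1 in the frame of bar_right between -0.008 and 0.006 m)) and angle between each of lock1, lock2, lock3, lock4, lock5's own z axis and vertical below 0.5 rad and contact force between each of lock1, lock2, lock3, lock4, lock5, key and the fingers below 0.1 N and ((x of bow2 in the frame of bar_left between -0.082 and 0.072 m and y of bow2 in the frame of bar_left between -0.014 and 0.014 m and z of bow2 in the frame of bar_left between -0.008 and 0.006 m) or (x of bow2 in the frame of bar_right between -0.082 and 0.072 m and y of bow2 in the frame of bar_right between -0.014 and 0.014 m and z of bow2 in the frame of bar_right between -0.008 and 0.006 m)) and ((x of bow3 in the frame of bar_left between -0.082 and 0.072 m and y of bow3 in the frame of bar_left between -0.014 and 0.014 m and z of bow3 in the frame of bar_left between -0.008 and 0.006 m) or (x of bow3 in the frame of bar_right between -0.082 and 0.072 m and y of bow3 in the frame of bar_right between -0.014 and 0.014 m and z of bow3 in the frame of bar_right between -0.008 and 0.006 m)) and ((x of bow4 in the frame of bar_left between -0.082 and 0.072 m and y of bow4 in the frame of bar_left between -0.014 and 0.014 m and z of bow4 in the frame of bar_left between -0.008 and 0.006 m) or (x of bow4 in the frame of bar_right between -0.082 and 0.072 m and y of bow4 in the frame of bar_right between -0.014 and 0.014 m and z of bow4 in the frame of bar_right between -0.008 and 0.006 m)) and ((x of bow5 in the frame of bar_left between -0.082 and 0.072 m and y of bow5 in the frame of bar_left between -0.014 and 0.014 m and z of bow5 in the frame of bar_left between -0.008 and 0.006 m) or (x of bow5 in the frame of bar_right between -0.082 and 0.072 m and y of bow5 in the frame of bar_right between -0.014 and 0.014 m and z of bow5 in the frame of bar_right between -0.008 and 0.006 m)) and linear speed of key below 0.05 m/s); the robot touches nothing.
It fails at once if another thing on the counter (cap, whistle, door pull, can) is pushed more than 60 mm from its place (distance of any of cap1, cap2, cap3, whistle, pull, marker_can from where it was at the start of the episode above 0.06 m).
It fails at once if the key switch is turned on without the key in it (value of joint switch above 0.5 rad and distance between key and slot above 0.06 m).
Of lock1, lock2, lock3, lock4, lock5 only 3 to 5 are there at a start; the rules pass over those that are not, and their reading is None.
At some moment in a run one of lock1, lock2, lock3, lock4, lock5 may be knocked a few centimetres aside while the robot is not near it.
It also fails if it takes over 210 s, if anything falls off the work surface, if the arm or the gripper's body presses on something with over 40 N, if the wrist force passes 120 N, or if a joint passes its speed limit or range.

## Working session

There is one attempt and no reset: what is moved stays moved. The work goes in short steps, Python scripts to look and compute and a tool call to move; the robot and the scene stay as the last step left them, time stands still between calls to the robot, and variables do not carry over. Pictures are saved under pics/ and viewed, at most 14 in all, crops included, and the job is handed in when it is done.

Besides the shell and the picture viewer there is one more tool, called as name(argument=value, ...), one argument or row to a line, values as JSON. send_rows: Moves the arm, as the interface text tells. Its arguments: {"type":"object","properties":{"jaw":{"type":"array","items":{"type":"number"}},"xyz":{"type":"array","items":{"type":"array","items":{"type":"number"}}},"delta_rot":{"type":"array","items":{"type":"array","items":{"type":"number"}}}},"required":["jaw","xyz","delta_rot"]}

```bash
mkdir -p pics
cat > h.py <<'E'
import numpy as np, cv2
from rig import robot
def cam(n):
    i=robot.camera_info(n); R=cv2.Rodrigues(np.array(i['rvec'],float))[0]
    return np.array(i['camera_matrix'],float),R,np.array(i['tvec'],float).ravel()
def shot(n,name=None):
    p,d=robot.camera(n)
    if name: cv2.imwrite('pics/'+name,cv2.cvtColor(p,cv2.COLOR_RGB2BGR))
    return p,d
def cloud(n,d):
    K,R,t=cam(n); v,u=np.indices(d.shape)
    c=np.stack([(u-K[0,2])/K[0,0]*d,(v-K[1,2])/K[1,1]*d,d],-1)
    w=(c-t)@R; w[d==0]=np.nan
    return w
def onz(n,u,v,z):
    K,R,t=cam(n); r=R.T@np.array([(u-K[0,2])/K[0,0],(v-K[1,2])/K[1,1],1]); o=-R.T@t
    return o+r*(z-o[2])/r[2]
def proj(n,P):
    K,R,t=cam(n); c=np.atleast_2d(P)@R.T+t; c=c@K.T
    return c[:,:2]/c[:,2:]
E
python3 - <<'E'
from h import *
np.set_printoptions(precision=3,suppress=True)
s=robot.get_state(); print(s)
for n in('scene','top'):
    p,d=shot(n,n+'0.png'); K,R,t=cam(n); print(n,-R.T@t,R[2],K[0,0])
E
```

```text
{'clock': 0.0, 'joints': array([ 1.195,  0.354,  1.634,  0.   ,  1.155, -0.002]), 'qvel': array([-0.001, -0.001,  0.   , -0.001, -0.001, -0.   ]), 'tau': array([ -0.001, -59.383, -33.423,   0.07 ,   0.023,  -0.   ]), 'position': array([0.228, 0.581, 0.214]), 'eef_rot': array([ 0.186,  0.983, -0.001, -0.   ]), 'wrist_force': array([-0.199, -0.821, -0.286]), 'ft_torque': array([ 0.006, -0.048,  0.043]), 'finger_force': 0.0, 'grip_width': 0.0915786239259817}
scene [1.277 0.271 1.048] [-0.622 -0.158 -0.767] 502.4112215640033
top [0.369 0.084 1.271] [ 0.134 -0.03  -0.99 ] 497.03884919542105
```

View pics/scene0.png

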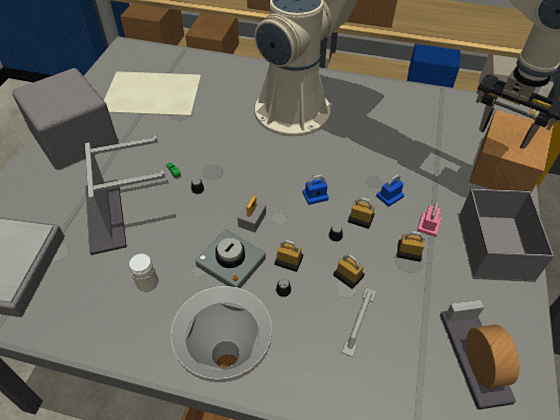

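View pics/top0.png

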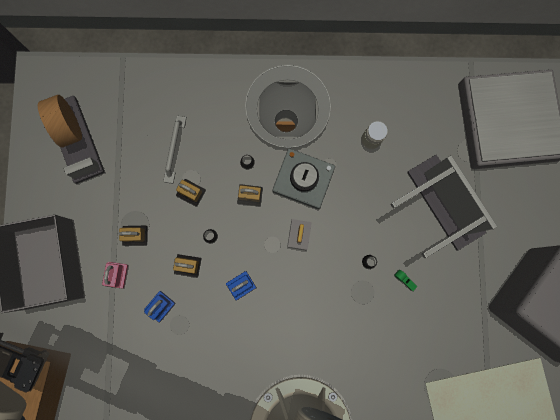

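Run:
```python
from h import *
np.set_printoptions(precision=3,suppress=True)
for n in('scene','top'):
    p,d=shot(n); W=cloud(n,d)
    for l in('lock1','keyrest','key','switch','rack'):
        for r in robot.regions_of(l,n):
            if r['score']<.2: continue
            m=r['mask']; w=W[m]; e=np.array(r['extent'])*[560,420,560,420]
            c=p[m].mean(0)
            print(n,l,round(r['score'],2),e.round(),'col',c.round(),'med',np.nanmedian(w,0),'zmax',np.nanpercentile(w[:,2],98))
    for l in('bow1','lock1','bar_left','bar_right','slot','key','keyrest'):
        for r in robot.place_of(l,n):
            if r['score']<.2: continue
            q=np.array(r['position'])*[560,420]
            z={'bow1':.076,'lock1':0,'bar_left':.18,'bar_right':.18,'slot':.066,'key':.006,'keyrest':0}[l]
            print(n,l,round(r['score'],2),q.round(1),onz(n,*q,z))
```

```text
scene lock1 0.97 [376. 174. 404. 204.] col [ 32.  62. 117.] med [0.309 0.347 0.037] zmax 0.0828336440066016
scene lock1 0.9 [332. 254. 363. 286.] col [90. 73. 42.] med [0.593 0.278 0.042] zmax 0.08191554117020032
scene lock1 0.88 [276. 239. 303. 271.] col [90. 74. 44.] med [0.589 0.129 0.042] zmax 0.08399966250016823
scene lock1 0.77 [397. 234. 423. 261.] col [89. 73. 42.] med [0.485 0.415 0.04 ] zmax 0.0811049471186217
scene lock1 0.71 [303. 176. 327. 210.] col [ 34.  63. 116.] med [0.357 0.148 0.035] zmax 0.08212710543804785
scene lock1 0.7 [419. 203. 441. 239.] col [166.  98. 114.] med [0.392 0.457 0.04 ] zmax 0.08315106268358728
scene lock1 0.59 [345. 196. 375. 225.] col [90. 76. 47.] med [0.409 0.282 0.039] zmax 0.08412704038360215
scene keyrest 0.6 [235. 196. 268. 233.] col [97. 93. 91.] med [0.494 0.008 0.036] zmax 0.04336365609727119
scene switch 0.69 [215. 238. 244. 259.] col [143. 143. 135.] med [ 0.623 -0.009  0.067] zmax 0.07079919108055316
scene rack 0.95 [ 84. 135. 170. 259.] col [95. 94. 91.] med [ 0.576 -0.352  0.031] zmax 0.18453913664323476
scene rack 0.48 [330. 251
[... 2575 characters left out ...]
.076]
top bow1 0.68 [127.7 233.7] [0.469 0.415 0.076]
top bow1 0.63 [107.3 274.8] [0.371 0.459 0.076]
top lock1 0.95 [241.8 283.1] [0.351 0.146 0.   ]
top lock1 0.82 [192.4 196.1] [0.573 0.275 0.   ]
top lock1 0.73 [187.4 267.2] [0.391 0.284 0.   ]
top lock1 0.59 [134.6 232.9] [0.477 0.419 0.   ]
top lock1 0.59 [158.2 306.1] [0.294 0.354 0.   ]
top lock1 0.57 [250.  197.9] [0.569 0.127 0.   ]
top lock1 0.57 [117.  277.1] [0.366 0.459 0.   ]
top bar_left 0.75 [425.2 184.9] [ 0.572 -0.273  0.18 ]
top bar_right 0.97 [455.7 232.1] [ 0.466 -0.337  0.18 ]
top key 0.69 [212.  237.2] [0.466 0.222 0.006]
top keyrest 0.8 [299.2 236.1] [0.47 0.   0.  ]
top keyrest 0.44 [181.7 263.7] [0.399 0.298 0.   ]
```

Top picture: brass padlocks sit at about (187,266), (133,235), (190,191) and (250,194). Blue look-alikes are at (241,286) and (159,306), and a pink one at (115,275). I'll measure exact poses and confirm the candidates in one enlarged crop.

```bash
cat >> h.py <<'E'
def pts():
    out=[]
    for n in('scene','top'):
        p,d=robot.camera(n); w=cloud(n,d).reshape(-1,3); c=p.reshape(-1,3)
        ok=~np.isnan(w[:,0]); out.append(np.hstack([w[ok],c[ok]]))
    return out
def near(P,xy,r,z0,z1): return P[(np.hypot(P[:,0]-xy[0],P[:,1]-xy[1])<r)&(P[:,2]>z0)&(P[:,2]<z1)]
def ang(v): return np.degrees(np.arctan2(v[1],v[0]))
def lockpose(PP,xy):
    """per camera: centre from shackle top bar, yaw of lock y (deg, mod 180)"""
    r=[]
    for P in PP:
        s=near(P,xy,.045,.060,.09)[:,:2]
        if len(s)<8: r.append(None); continue
        b=near(P,xy,.045,.045,.056)[:,:2]
        (c,sz,_)=q=cv2.minAreaRect(s.astype(np.float32))
        e=np.linalg.svd(s-s.mean(0),full_matrices=False)[2][0]
        rb=cv2.minAreaRect(b.astype(np.float32)) if len(b)>5 else None
        r.append((np.round(c,4),np.round(sz,3),round(ang(e)%180,1),len(s), None if rb is None else (np.round(rb[0],4),np.round(rb[1],3),round(rb[2],1))))
    return r
E
python3 - <<'E'
from h import *
np.set_printoptions(precision=4,suppress=True)
PP=pts()
for xy in((.575,.274),(.569,.128),(.465,.413),(.393,.279)):
    for r in lockpose(PP,xy): print(r)
# rack
for P,n in zip(PP,('scene','top')):
    for c in((.565,-.277),(.46,-.335)):
        a=near(P,c,.1,.174,.192)[:,:3]
        # restrict to strip round the arm (direction ~ -60deg)
        x=np.array([.5,-.866]); y=np.array([.866,.5]); 
        a=a[abs((a[:,:2]-c)@y)<.03]
        a=a[(a[:,:2]-c)@x<.07]
        m=np.median(a[:,:2],0); e=np.linalg.svd(a[:,:2]-a[:,:2].mean(0),full_matrices=False)[2][0]
        if e@x<0:e=-e
        t=(a[:,:2]-m)@e; s=(a[:,:2]-m)@[-e[1],e[0]]
        print(n,'arm',len(a),m,ang(e),'tip',t.min(),m+e*t.min(),'w',np.percentile(s,[2,98]),'z',np.median(a[:,2]))
    u=P[(abs(P[:,0]-.6)<.2)&(abs(P[:,1]+.36)<.15)&(P[:,2]>.15)&(P[:,2]<.19)][:,:3]
    s=near(P,(.616,-.008),.035,.060,.072)
    print(n,'barrel',len(s),cv2.minEnclosingCircle(s[:,:2].astype(np.float32)),np.median(s[:,2]))
    k=near(P,(.47,.004),.05,.045,.08)[:,:3]
    e=np.linalg.svd(k[:,:2]-k[:,:2].mean(0),full_matrices=False)[2][0]
    print(n,'key',len(k),cv2.minAreaRect(k[:,:2].astype(np.float32)),ang(e)%180,k[:,2].max())
    k=near(P,(.47,.004),.06,.033,.042)[:,:2]
    print(n,'rest',cv2.minAreaRect(k.astype(np.float32)))
p,d=shot('top')
cv2.imwrite('pics/crop1.png',cv2.cvtColor(cv2.resize(p[140:330,95:325],None,fx=3.2,fy=3,interpolation=cv2.INTER_CUBIC),cv2.COLOR_RGB2BGR))
E
```

```text
(array([0.5831, 0.2785]), array([0.044, 0.01 ]), np.float64(62.8), 79, (array([0.5845, 0.2785]), array([0.053, 0.032]), 62.8))
(array([0.5807, 0.2786]), array([0.044, 0.007]), np.float64(62.7), 57, (array([0.5811, 0.2791]), array([0.056, 0.032]), 61.5))
(array([0.5765, 0.1274]), array([0.042, 0.011]), np.float64(84.6), 73, (array([0.5769, 0.1273]), array([0.054, 0.036]), 82.5))
(array([0.575 , 0.1282]), array([0.042, 0.008]), np.float64(84.1), 57, (array([0.5751, 0.1279]), array([0.054, 0.032]), 84.0))
(array([0.4735, 0.4161]), array([0.009, 0.044]), np.float64(90.6), 79, (array([0.4729, 0.4163]), array([0.054, 0.034]), 88.7))
(array([0.4699, 0.4169]), array([0.007, 0.044]), np.float64(91.8), 60, (array([0.4702, 0.4175]), array([0.03 , 0.055]), 0.3))
(array([0.3973, 0.2812]), array([0.044, 0.012]), np.float64(81.9), 71, (array([0.3977, 0.2809]), array([0.055, 0.034]), 84.5))
(array([0.3947, 0.2824]), array([0.044, 0.008]), np.float64(82.2), 62, (array([0.3947, 0.2828]), array([0.054, 0.032]), 81.4))
scene arm 398 [ 0.5696 -0.2649] -59.2145632614095 tip -0.07979522270702423 [ 0.5288 -
[... 517 characters left out ...]
896399497986, 0.07227356731891632), 81.12834167480469)
top arm 367 [ 0.565 -0.263] -59.37922144881288 tip -0.07799457243311042 [ 0.5252 -0.1959] w [-0.0058  0.0058] z 0.17948746055307435
top arm 388 [ 0.4525 -0.3288] -59.278729869895855 tip -0.07732037002443526 [ 0.413  -0.2623] w [-0.0054  0.0064] z 0.1795952486079902
top barrel 440 ((0.6170308589935303, -0.009770184755325317), 0.03048708848655224) 0.06509075844661327
top key 81 ((0.47202926874160767, 0.0025585955008864403), (0.010398921556770802, 0.04382232204079628), 80.71056365966797) 171.3149244420476 0.07991504855591326
top rest ((0.47225937247276306, 0.002193056046962738), (0.04996531084179878, 0.07002239674329758), 80.48898315429688)
```

View pics/crop1.png

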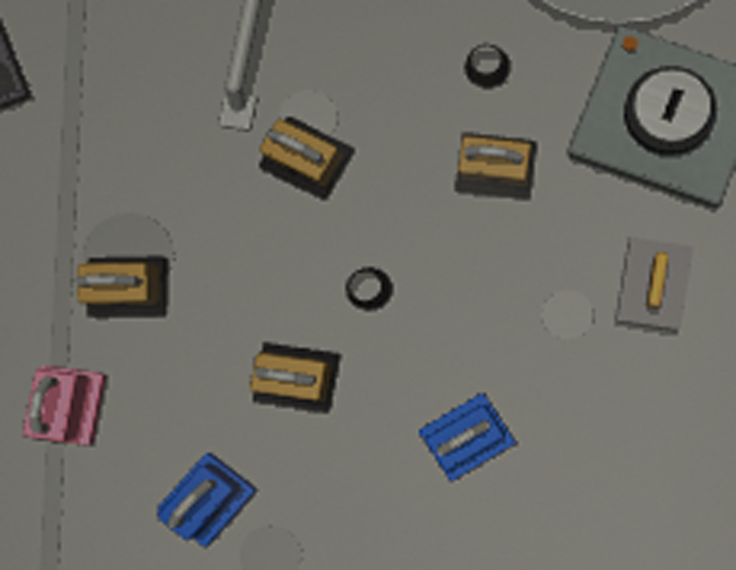

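Brass candidates, in top-picture pixels: (187,266), (133,235), (190,191), (250,194). The crop confirms exactly these four have brass bodies on black feet, so they are the ones to hang. The blue and pink ones stay. First is C at (0.472, 0.417).

```bash
cat >> h.py <<'E'
from scipy.spatial.transform import Rotation as Ro
def plan(x,y,z,yaw):
    s=robot.get_state(); R=Ro.from_quat(s['eef_rot']).as_matrix(); cy=ang(R[:2,1])
    d=(yaw-cy+180)%360-180
    a=np.radians(yaw); ty=np.array([np.cos(a),np.sin(a),0]); tz=np.array([0,0,-1]); tx=np.cross(ty,tz)
    dp=np.array([x,y,z])-s['position']; u=np.array([tx,ty,tz])@dp/.025
    print('t',round(s['clock'],1),'pos',s['position'].round(4),'yaw',cy.round(1),'tilt',np.degrees(np.arccos(-R[2,2])).round(2),'j1,j6',np.degrees(s['joints'][[0,5]]).round(),'w',round(s['grip_width'],4),'F',s['wrist_force'].round(1))
    print('   rot az units',round(-d/8,2),'then shift units',u.round(2))
ax=np.array([.5105,-.860]); ay=np.array([.860,.5105])
def bar(bx,side,z,off=0): 
    p=ax*(.5257+bx)+ay*((.353 if side=='L' else .223)+off); return p[0],p[1],z
E
python3 -c "
from h import *
plan(.4717,.4165,.16,91)"
```

```text
t 1.6 pos [0.2282 0.5818 0.2146] yaw 68.6 tilt 0.0 j1,j6 [68. -0.] w 0.0919 F [ 0.7  0.7 -0.3]
   rot az units -2.8 then shift units [-9.62 -6.78  2.18]
```

send_rows(
  jaw=[70, 70, 70],
  xyz=[
    [0, 0, 0.6],
    [0, 0, 0.6],
    [0, 0, 0.6],
  ],
  delta_rot=[
    [0, 0, -0.933],
    [0, 0, -0.933],
    [0, 0, -0.933],
  ],
)

```text
clock: 1.85
position: [0.2283, 0.5819, 0.1692]
eef_rot: [-0.011, 1.0, 0.0, 0.0]
wrist_force: [0.0, 0.8, -0.1]
grip_width: 0.0708
finger_force: 0.0
```

send_rows(
  jaw=[70, 70, 70, 70, 70],
  xyz=[
    [-0.962, -0.678, 0],
    [-0.962, -0.678, 0],
    [-0.962, -0.678, 0],
    [-0.962, -0.678, 0],
    [-0.962, -0.678, 0],
  ],
  delta_rot=[
    [0, 0, 0],
    [0, 0, 0],
    [0, 0, 0],
    [0, 0, 0],
    [0, 0, 0],
  ],
)

```text
clock: 2.35
position: [0.3508, 0.4985, 0.1696]
eef_rot: [-0.009, 1.0, 0.0, 0.0]
wrist_force: [1.2, 0.6, 0.1]
grip_width: 0.0699
finger_force: 0.0
```

send_rows(
  jaw=[70, 70, 70, 70, 70],
  xyz=[
    [-0.962, -0.678, 0],
    [-0.962, -0.678, 0],
    [-0.962, -0.678, 0],
    [-0.962, -0.678, 0],
    [-0.962, -0.678, 0],
  ],
  delta_rot=[
    [0, 0, 0],
    [0, 0, 0],
    [0, 0, 0],
    [0, 0, 0],
    [0, 0, 0],
  ],
)

```text
clock: 2.85
position: [0.4726, 0.4157, 0.1697]
eef_rot: [-0.008, 1.0, 0.0, 0.0]
wrist_force: [0.5, -0.2, -0.3]
grip_width: 0.0699
finger_force: 0.0
```

send_rows(
  jaw=[70, 70],
  xyz=[
    [0, 0, 0],
    [0, 0, 0],
  ],
  delta_rot=[
    [0, 0, 0],
    [0, 0, 0],
  ],
)

```text
clock: 3.05
position: [0.4717, 0.4162, 0.1695]
eef_rot: [-0.008, 1.0, 0.0, -0.0]
wrist_force: [-0.7, 0.5, 0.2]
grip_width: 0.0699
finger_force: 0.0
```

Run:
```python
from h import *
np.set_printoptions(precision=4,suppress=True)
plan(.4717,.4165,.018,91)
p,d=shot('scene','s1.png'); W=cloud('scene',d)
for r in lockpose([np.hstack([W.reshape(-1,3),p.reshape(-1,3)])],(.472,.416)): print(r)
cv2.imwrite('pics/s1c.png',cv2.cvtColor(cv2.resize(p[120:290,300:500],None,fx=3.5,fy=3.5),cv2.COLOR_RGB2BGR))
```

```text
t 3.0 pos [0.4717 0.4162 0.1695] yaw 90.9 tilt 0.02 j1,j6 [ 41. -50.] w 0.0699 F [-0.7  0.5  0.2]
   rot az units -0.01 then shift units [0.   0.01 6.06]
(array([0.4734, 0.4169]), array([0.011, 0.044]), np.float64(93.0), 78, (array([0.4736, 0.4157]), array([0.034, 0.053]), 2.7))
```

View pics/s1c.png

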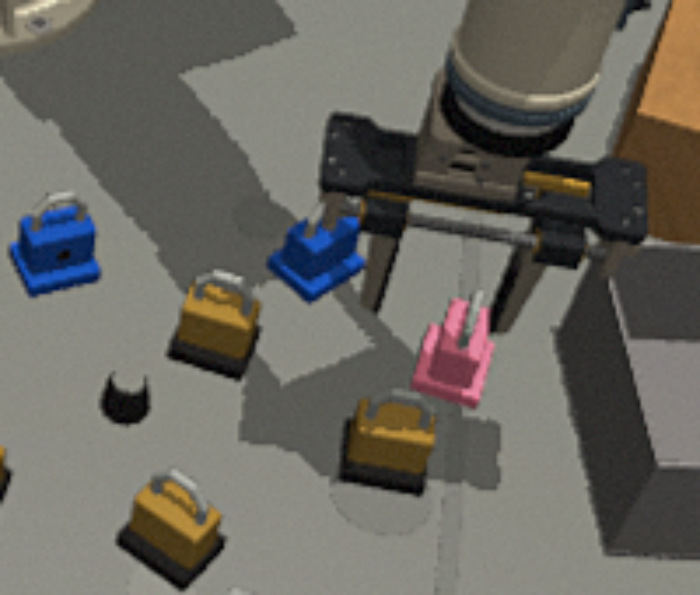

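The crop shows the open fingers square over brass lock C at crop (390,440), well clear of the pink one. I'll descend, grip and lift.

send_rows(
  jaw=[70, 70, 70, 70, 70],
  xyz=[
    [0, 0, 1],
    [0, 0, 1],
    [0, 0, 1],
    [0, 0, 1],
    [0, 0, 1],
  ],
  delta_rot=[
    [0, 0, 0],
    [0, 0, 0],
    [0, 0, 0],
    [0, 0, 0],
    [0, 0, 0],
  ],
)

```text
clock: 3.6
position: [0.4704, 0.4174, 0.0438]
eef_rot: [-0.009, 1.0, 0.0, -0.0]
wrist_force: [0.2, -0.1, -0.7]
grip_width: 0.0699
finger_force: 0.0
```

send_rows(
  jaw=[70, 70, 40, 40, 40],
  xyz=[
    [0, 0, 0.6],
    [0, 0, 0.4],
    [0, 0, 0],
    [0, 0, 0],
    [0, 0, 0],
  ],
  delta_rot=[
    [0, 0, 0],
    [0, 0, 0],
    [0, 0, 0],
    [0, 0, 0],
    [0, 0, 0],
  ],
)

```text
clock: 4.1
position: [0.472, 0.4169, 0.0205]
eef_rot: [-0.009, 1.0, 0.0, 0.0]
wrist_force: [0.3, 0.3, -4.4]
grip_width: 0.0542
finger_force: 30.0
```

send_rows(
  jaw=[40, 40, 40, 40, 40],
  xyz=[
    [0, 0, 0],
    [0, 0, -0.4],
    [0, 0, -0.8],
    [0, 0, -0.8],
    [0, 0, -0.8],
  ],
  delta_rot=[
    [0, 0, 0],
    [0, 0, 0],
    [0, 0, 0],
    [0, 0, 0],
    [0, 0, 0],
  ],
)

```text
clock: 4.6
position: [0.4714, 0.4162, 0.0909]
eef_rot: [-0.008, 1.0, -0.0, -0.0]
wrist_force: [0.0, -0.1, -3.7]
grip_width: 0.0536
finger_force: 30.0
```

Run:
```python
from h import *
plan(*bar(-.16,'L',.20),30.7)
```

```text
t 4.6 pos [0.4714 0.4162 0.0909] yaw 91.0 tilt 0.01 j1,j6 [ 41. -50.] w 0.0536 F [ 0.  -0.1 -3.7]
   rot az units 7.53 then shift units [-19.32 -10.59  -4.36]
```

send_rows(
  jaw=[40, 40, 40, 40],
  xyz=[
    [0, 0, -0.545],
    [0, 0, -0.545],
    [0, 0, -0.545],
    [0, 0, -0.545],
  ],
  delta_rot=[
    [0, 0, 0.941],
    [0, 0, 0.941],
    [0, 0, 0.941],
    [0, 0, 0.941],
  ],
)

```text
clock: 5.0
position: [0.4714, 0.4161, 0.1453]
eef_rot: [0.254, 0.967, -0.0, 0.0]
wrist_force: [0.2, 0.4, -3.5]
grip_width: 0.054
finger_force: 30.0
```

send_rows(
  jaw=[40, 40, 40, 40],
  xyz=[
    [0, 0, -0.545],
    [0, 0, -0.545],
    [0, 0, -0.545],
    [0, 0, -0.545],
  ],
  delta_rot=[
    [0, 0, 0.941],
    [0, 0, 0.941],
    [0, 0, 0.941],
    [0, 0, 0.941],
  ],
)

```text
clock: 5.4
position: [0.4713, 0.416, 0.1998]
eef_rot: [0.497, 0.868, -0.0, 0.0]
wrist_force: [0.5, 0.7, -3.6]
grip_width: 0.0538
finger_force: 30.0
```

send_rows(
  jaw=[40, 40, 40, 40, 40],
  xyz=[
    [-0.966, -0.53, 0],
    [-0.966, -0.53, 0],
    [-0.966, -0.53, 0],
    [-0.966, -0.53, 0],
    [-0.966, -0.53, 0],
  ],
  delta_rot=[
    [0, 0, 0],
    [0, 0, 0],
    [0, 0, 0],
    [0, 0, 0],
    [0, 0, 0],
  ],
)

```text
clock: 5.9
position: [0.476, 0.2774, 0.1992]
eef_rot: [0.494, 0.869, -0.0, 0.0]
wrist_force: [0.1, 0.1, -4.1]
grip_width: 0.0534
finger_force: 30.0
```

send_rows(
  jaw=[40, 40, 40, 40, 40],
  xyz=[
    [-0.966, -0.53, 0],
    [-0.966, -0.53, 0],
    [-0.966, -0.53, 0],
    [-0.966, -0.53, 0],
    [-0.966, -0.53, 0],
  ],
  delta_rot=[
    [0, 0, 0],
    [0, 0, 0],
    [0, 0, 0],
    [0, 0, 0],
    [0, 0, 0],
  ],
)

```text
clock: 6.4
position: [0.4807, 0.1399, 0.1993]
eef_rot: [0.494, 0.869, 0.0, 0.0]
wrist_force: [-0.1, 0.5, -4.6]
grip_width: 0.0538
finger_force: 30.0
```

send_rows(
  jaw=[40, 40, 40, 40, 40],
  xyz=[
    [-0.966, -0.53, 0],
    [-0.966, -0.53, 0],
    [-0.966, -0.53, 0],
    [-0.966, -0.53, 0],
    [-0.966, -0.53, 0],
  ],
  delta_rot=[
    [0, 0, 0],
    [0, 0, 0],
    [0, 0, 0],
    [0, 0, 0],
    [0, 0, 0],
  ],
)

```text
clock: 6.9
position: [0.4856, 0.0023, 0.1993]
eef_rot: [0.494, 0.869, 0.0, 0.0]
wrist_force: [0.9, 0.3, -3.7]
grip_width: 0.0536
finger_force: 30.0
```

send_rows(
  jaw=[40, 40, 40, 40, 40],
  xyz=[
    [-0.966, -0.53, 0],
    [-0.966, -0.53, 0],
    [-0.966, -0.53, 0],
    [-0.966, -0.53, 0],
    [-0.966, -0.53, 0],
  ],
  delta_rot=[
    [0, 0, 0],
    [0, 0, 0],
    [0, 0, 0],
    [0, 0, 0],
    [0, 0, 0],
  ],
)

```text
clock: 7.4
position: [0.4903, -0.1353, 0.1993]
eef_rot: [0.494, 0.869, 0.0, 0.0]
wrist_force: [1.4, 0.9, -3.7]
grip_width: 0.0535
finger_force: 30.0
```

send_rows(
  jaw=[40, 40, 40, 40],
  xyz=[
    [0, 0, 0.9],
    [0, 0, 0.9],
    [0, 0, 0.78],
    [0, 0, 0],
  ],
  delta_rot=[
    [0, 0, 0],
    [0, 0, 0],
    [0, 0, 0],
    [0, 0, 0],
  ],
)

```text
clock: 7.8
position: [0.4887, -0.1337, 0.1325]
eef_rot: [0.494, 0.869, -0.001, -0.002]
wrist_force: [-1.2, 0.1, -3.1]
grip_width: 0.054
finger_force: 30.0
```

Run:
```python
from h import *
np.set_printoptions(precision=4,suppress=True)
plan(*bar(-.16,'L',.134),30.7)
t=np.array(bar(-.16,'L',0)[:2])
for n in('scene','top'):
    p,d=shot(n,n+'_ap1.png'); W=cloud(n,d).reshape(-1,3); c=p.reshape(-1,3).astype(int)
    ok=~np.isnan(W[:,0]); W=W[ok];c=c[ok]
    q=np.c_[(W[:,:2])@ax-.5257,(W[:,:2])@ay-.353,W[:,2]]
    br=(c[:,0]-c[:,2]>20)&(np.hypot(q[:,0]+.16,q[:,1])<.05)&(q[:,2]>.10)
    b=q[br]; print(n,'brass',len(b),'y',np.percentile(b[:,1],[1,99]),'x',np.percentile(b[:,0],[1,99]),'ztop',np.percentile(b[:,2],98))
    a=q[(q[:,0]>-.086)&(q[:,0]<.06)&(abs(q[:,1])<.02)&(q[:,2]>.174)&(q[:,2]<.192)]
    print('  arm y',np.percentile(a[:,1],[2,50,98]),'z',np.median(a[:,2]))
    k=q[(q[:,2]>.17)&(q[:,2]<.205)&(np.hypot(q[:,0]+.16,q[:,1])<.025)]
    print('  shackle?',len(k),np.median(k,0),np.percentile(k,[2,98],axis=0))
    uv=proj(n,[list(t)+[.18]])[0].astype(int); x0,y0=uv[0]-60,uv[1]-60
    cv2.imwrite(f'pics/{n}_ap1.png',cv2.cvtColor(cv2.resize(p[max(y0,0):y0+120,max(x0,0):x0+130],None,fx=3,fy=3),cv2.COLOR_RGB2BGR))
a=cv2.imread('pics/scene_ap1.png');b=cv2.imread('pics/top_ap1.png')
cv2.imwrite('pics/ap1.png',np.hstack([a,b]))
```

```text
t 7.8 pos [ 0.4887 -0.1337  0.1325] yaw 30.7 tilt 0.25 j1,j6 [-15. -46.] w 0.054 F [-1.2  0.1 -3.1]
   rot az units 0.0 then shift units [-0.05  0.04 -0.06]
scene brass 1843 y [-0.0413  0.048 ] x [-0.1979 -0.1121] ztop 0.5570926998414222
  arm y [-0.0078  0.0025  0.0082] z 0.1801043351567524
  return _methods._mean(a, axis=axis, dtype=dtype,
  ret = um.true_divide(
Traceback (most recent call last):
IndexError: index -1 is out of bounds for axis 0 with size 0
```

Run:
```python
import cv2
from h import *
p,d=shot('scene'); plan(*bar(-.16,'L',.134),30.7)
uv=proj('scene',[list(bar(-.13,'L',.17))])[0].astype(int);print(uv)
y0,x0=uv[1]-60,uv[0]-70
cv2.imwrite('pics/ap1.png',cv2.cvtColor(cv2.resize(p[y0:y0+130,x0:x0+150],None,fx=4.5,fy=4.5,interpolation=cv2.INTER_CUBIC),cv2.COLOR_RGB2BGR))
```

```text
t 7.9 pos [ 0.4907 -0.1341  0.1347] yaw 30.7 tilt 0.02 j1,j6 [-15. -46.] w 0.0536 F [-0.2 -1.3 -3.9]
   rot az units 0.01 then shift units [ 0.   -0.02  0.03]
[182 172]
```

View pics/ap1.png

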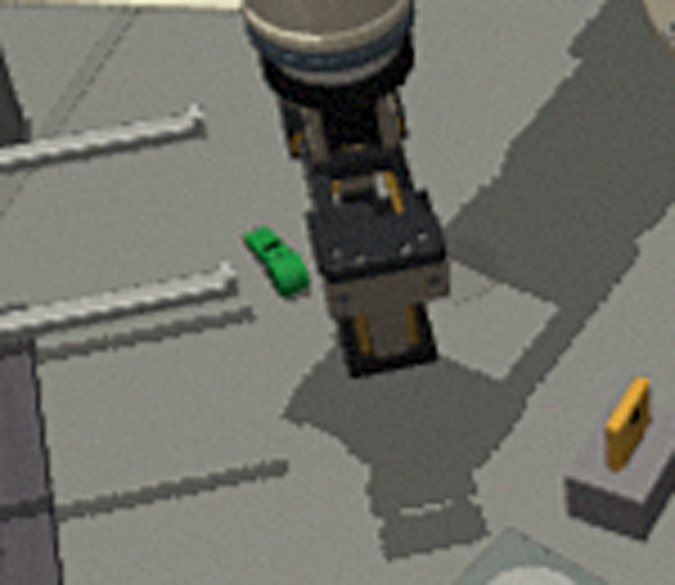

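send_rows(
  jaw=[40, 40, 40, 40, 40],
  xyz=[
    [-0.6, 0, 0],
    [-0.6, 0, 0],
    [-0.6, 0, 0],
    [-0.4, 0, 0],
    [-0.4, 0, 0],
  ],
  delta_rot=[
    [0, 0, 0],
    [0, 0, 0],
    [0, 0, 0],
    [0, 0, 0],
    [0, 0, 0],
  ],
)

```text
clock: 8.4
position: [0.5246, -0.1912, 0.1341]
eef_rot: [0.495, 0.869, 0.0, 0.0]
wrist_force: [-1.0, 0.6, -4.2]
grip_width: 0.0536
finger_force: 30.0
```

send_rows(
  jaw=[40, 40, 40, 40, 40],
  xyz=[
    [-0.4, 0, 0],
    [-0.4, 0, 0],
    [-0.4, 0, 0],
    [-0.4, 0, 0],
    [0, 0, 0],
  ],
  delta_rot=[
    [0, 0, 0],
    [0, 0, 0],
    [0, 0, 0],
    [0, 0, 0],
    [0, 0, 0],
  ],
)

```text
clock: 8.9
position: [0.5453, -0.2255, 0.1341]
eef_rot: [0.495, 0.869, -0.0, 0.0]
wrist_force: [-0.3, 0.2, -4.9]
grip_width: 0.054
finger_force: 30.0
```

send_rows(
  jaw=[40, 40, 40, 40, 40],
  xyz=[
    [-0.7, 0, 0],
    [-0.7, 0, 0],
    [-0.7, 0, 0],
    [-0.7, 0, 0],
    [-0.6, 0, 0],
  ],
  delta_rot=[
    [0, 0, 0],
    [0, 0, 0],
    [0, 0, 0],
    [0, 0, 0],
    [0, 0, 0],
  ],
)

```text
clock: 9.4
position: [0.5882, -0.2979, 0.134]
eef_rot: [0.494, 0.869, 0.0, -0.0]
wrist_force: [0.3, 0.4, -4.5]
grip_width: 0.0536
finger_force: 30.0
```

send_rows(
  jaw=[40, 40, 40, 40],
  xyz=[
    [0, 0, 0.15],
    [0, 0, 0.15],
    [0, 0, 0.05],
    [0, 0, 0],
  ],
  delta_rot=[
    [0, 0, 0],
    [0, 0, 0],
    [0, 0, 0],
    [0, 0, 0],
  ],
)

```text
clock: 9.8
position: [0.5873, -0.2966, 0.1249]
eef_rot: [0.494, 0.869, -0.0, -0.001]
wrist_force: [-1.4, -0.5, -3.7]
grip_width: 0.0533
finger_force: 30.0
```

Now lower until the arm takes the weight, then release and rise.

send_rows(
  jaw=[40, 40, 40],
  xyz=[
    [0, 0, 0.05],
    [0, 0, 0.04],
    [0, 0, 0],
  ],
  delta_rot=[
    [0, 0, 0],
    [0, 0, 0],
    [0, 0, 0],
  ],
)

```text
clock: 10.1
position: [0.5878, -0.297, 0.1242]
eef_rot: [0.494, 0.869, 0.0, -0.0]
wrist_force: [-4.0, 2.9, 5.1]
grip_width: 0.0536
finger_force: 30.0
```

send_rows(
  jaw=[60, 70, 74, 74, 74],
  xyz=[
    [0, 0, 0],
    [0, 0, 0],
    [0, 0, 0],
    [0, 0, -0.4],
    [0, 0, -0.8],
  ],
  delta_rot=[
    [0, 0, 0],
    [0, 0, 0],
    [0, 0, 0],
    [0, 0, 0],
    [0, 0, 0],
  ],
)

```text
clock: 10.6
position: [0.5871, -0.297, 0.1524]
eef_rot: [0.494, 0.869, -0.0, -0.001]
wrist_force: [-0.0, -0.3, 0.5]
grip_width: 0.0739
finger_force: 0.0
```

send_rows(
  jaw=[74, 74, 74, 74, 74],
  xyz=[
    [0, 0, -1],
    [0, 0, -1],
    [0, 0, -1],
    [0, 0, -1],
    [1, 0, 0],
  ],
  delta_rot=[
    [0, 0, 0],
    [0, 0, 0],
    [0, 0, 0],
    [0, 0, 0],
    [0, 0, 0],
  ],
)

```text
clock: 11.1
position: [0.5779, -0.2783, 0.2577]
eef_rot: [0.495, 0.869, 0.0, 0.004]
wrist_force: [1.2, 0.6, 0.5]
grip_width: 0.074
finger_force: 0.0
```

```bash
cat >> h.py <<'E'
L={'A':(.582,.2785),'B':(.576,.128),'D':(.396,.282),'C':(.4717,.4165)}
def locks(PP):
    for k,xy in L.items():
        for n,P in zip('st',PP):
            b=near(P,xy,.09,.045,.056); b=b[(b[:,3]-b[:,5]>15)&(b[:,3]-b[:,5]<80)&(b[:,3]-b[:,4]<45)]
            if len(b)<40: print(k,n,'-',len(b)); continue
            c=np.median(b[:,:2],0); s=lockpose([P],c)[0]; print(k,n,s[0],s[1],s[2],s[4]) if s else print(k,n,c)
E
python3 - <<'E'
from h import *
np.set_printoptions(precision=4,suppress=True)
PP=pts(); locks(PP)
plan(.396,.282,.16,82)
p,d=shot('scene')
for r in robot.place_of('bow1','scene'): print(round(r['score'],2),np.array(r['position'])*[560,420], onz('scene',*(np.array(r['position'])*[560,420]),.18))
cv2.imwrite('pics/h1.png',cv2.cvtColor(cv2.resize(p[120:270,60:210],None,fx=4,fy=4,interpolation=cv2.INTER_CUBIC),cv2.COLOR_RGB2BGR))
E
```

```text
A s [0.5843 0.278 ] [0.044 0.011] 63.9 (array([0.586 , 0.2782]), array([0.054, 0.033]), 65.9)
A t [0.5813 0.2792] [0.043 0.008] 62.5 (array([0.581 , 0.2792]), array([0.055, 0.032]), 62.7)
B s [0.5776 0.1269] [0.043 0.01 ] 82.9 (array([0.5773, 0.1276]), array([0.053, 0.034]), 80.6)
B t [0.5747 0.1283] [0.042 0.008] 84.6 (array([0.5754, 0.1278]), array([0.054, 0.033]), 82.8)
D s [0.3974 0.2809] [0.045 0.01 ] 80.7 (array([0.3965, 0.2813]), array([0.054, 0.037]), 81.4)
D t [0.3948 0.283 ] [0.044 0.008] 82.0 (array([0.3947, 0.2824]), array([0.054, 0.032]), 81.2)
C s - 2
C t - 3
t 11.2 pos [ 0.5747 -0.2746  0.2548] yaw 30.8 tilt 0.07 j1,j6 [-26. -56.] w 0.0744 F [-0.8  0.3  1.1]
   rot az units -6.4 then shift units [10.18 21.05  3.79]
0.9 [113.12  181.902] [ 0.5846 -0.3013  0.18  ]
0.79 [289.576 243.39 ] [0.6527 0.1438 0.18  ]
0.72 [392.112 177.282] [0.4001 0.335  0.18  ]
0.71 [436.016 208.194] [0.4719 0.4418 0.18  ]
0.61 [358.624 216.804] [0.5419 0.2757 0.18  ]
```

View pics/h1.png

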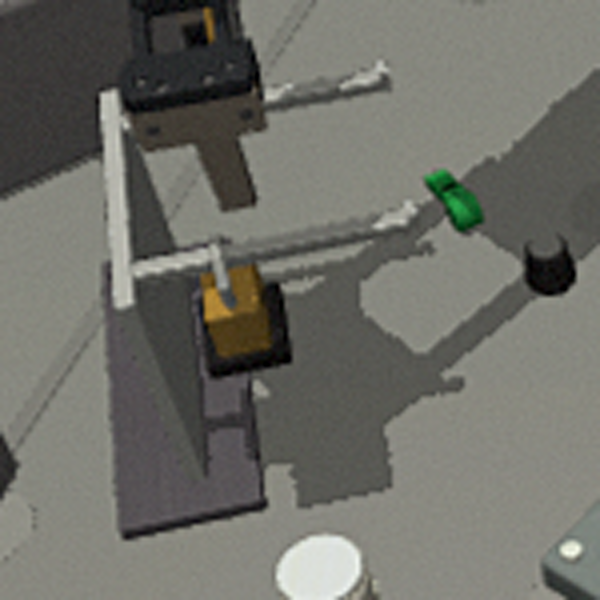

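The crop shows lock C hanging by its shackle on the left arm at crop (235,310), upright and released. Next is D.

send_rows(
  jaw=[70, 70, 70, 70, 70],
  xyz=[
    [0, 0, 0],
    [0, 0, 0],
    [0, 0, 0],
    [0, 0, 0],
    [0, 0, 0],
  ],
  delta_rot=[
    [0, 0, -0.914],
    [0, 0, -0.914],
    [0, 0, -0.914],
    [0, 0, -0.914],
    [0, 0, -0.914],
  ],
)

```text
clock: 11.8
position: [0.5753, -0.2766, 0.2526]
eef_rot: [0.194, 0.981, -0.0, -0.0]
wrist_force: [-0.6, 1.1, -0.9]
grip_width: 0.0702
finger_force: 0.0
```

send_rows(
  jaw=[70, 70, 70, 70],
  xyz=[
    [0, 0, 0],
    [0, 0, 0],
    [0.463, 0.957, 0.17],
    [0.463, 0.957, 0.17],
  ],
  delta_rot=[
    [0, 0, -0.914],
    [0, 0, -0.914],
    [0, 0, 0],
    [0, 0, 0],
  ],
)

```text
clock: 12.2
position: [0.559, -0.2258, 0.2439]
eef_rot: [0.071, 0.997, -0.0, -0.0]
wrist_force: [0.9, 0.8, 0.4]
grip_width: 0.07
finger_force: 0.0
```

send_rows(
  jaw=[70, 70, 70, 70, 70],
  xyz=[
    [0.463, 0.957, 0.17],
    [0.463, 0.957, 0.17],
    [0.463, 0.957, 0.17],
    [0.463, 0.957, 0.17],
    [0.463, 0.957, 0.17],
  ],
  delta_rot=[
    [0, 0, 0],
    [0, 0, 0],
    [0, 0, 0],
    [0, 0, 0],
    [0, 0, 0],
  ],
)

```text
clock: 12.7
position: [0.5184, -0.0983, 0.2229]
eef_rot: [0.07, 0.998, -0.0, -0.0]
wrist_force: [0.1, 0.6, 0.6]
grip_width: 0.07
finger_force: 0.0
```

send_rows(
  jaw=[70, 70, 70, 70, 70],
  xyz=[
    [0.463, 0.957, 0.17],
    [0.463, 0.957, 0.17],
    [0.463, 0.957, 0.17],
    [0.463, 0.957, 0.17],
    [0.463, 0.957, 0.17],
  ],
  delta_rot=[
    [0, 0, 0],
    [0, 0, 0],
    [0, 0, 0],
    [0, 0, 0],
    [0, 0, 0],
  ],
)

```text
clock: 13.2
position: [0.4781, 0.0284, 0.2018]
eef_rot: [0.07, 0.998, -0.0, -0.0]
wrist_force: [-0.5, -0.5, 0.0]
grip_width: 0.0699
finger_force: 0.0
```

send_rows(
  jaw=[70, 70, 70, 70, 70],
  xyz=[
    [0.463, 0.957, 0.17],
    [0.463, 0.957, 0.17],
    [0.463, 0.957, 0.17],
    [0.463, 0.957, 0.17],
    [0.463, 0.957, 0.17],
  ],
  delta_rot=[
    [0, 0, 0],
    [0, 0, 0],
    [0, 0, 0],
    [0, 0, 0],
    [0, 0, 0],
  ],
)

```text
clock: 13.7
position: [0.4376, 0.1552, 0.1805]
eef_rot: [0.07, 0.998, -0.0, -0.0]
wrist_force: [-0.5, -0.8, 0.7]
grip_width: 0.07
finger_force: 0.0
```

send_rows(
  jaw=[70, 70, 70, 70, 70],
  xyz=[
    [0.463, 0.957, 0.17],
    [0.463, 0.957, 0.17],
    [0.463, 0.957, 0.17],
    [0.463, 0.957, 0.17],
    [0.463, 0.957, 0.17],
  ],
  delta_rot=[
    [0, 0, 0],
    [0, 0, 0],
    [0, 0, 0],
    [0, 0, 0],
    [0, 0, 0],
  ],
)

```text
clock: 14.2
position: [0.3971, 0.282, 0.1593]
eef_rot: [0.07, 0.998, -0.0, 0.0]
wrist_force: [0.0, 0.0, 0.3]
grip_width: 0.07
finger_force: 0.0
```

send_rows(
  jaw=[70, 70],
  xyz=[
    [0, 0, 0],
    [0, 0, 0],
  ],
  delta_rot=[
    [0, 0, 0],
    [0, 0, 0],
  ],
)

```text
clock: 14.4
position: [0.3971, 0.281, 0.1593]
eef_rot: [0.07, 0.998, -0.0, -0.0]
wrist_force: [0.6, -0.0, -0.3]
grip_width: 0.0699
finger_force: 0.0
```

Run:
```python
from h import *
np.set_printoptions(precision=4,suppress=True)
locks(pts())
plan(.396,.282,.0195,82)
```

```text
A s [0.5832 0.2784] [0.046 0.012] 63.4 (array([0.5844, 0.2788]), array([0.053, 0.033]), 61.2)
A t [0.5808 0.2786] [0.043 0.008] 62.8 (array([0.5812, 0.2795]), array([0.055, 0.032]), 61.9)
B s [0.5774 0.1275] [0.042 0.009] 83.0 (array([0.578 , 0.1269]), array([0.054, 0.034]), 81.5)
B t [0.5748 0.1282] [0.042 0.007] 83.9 (array([0.575 , 0.1279]), array([0.054, 0.032]), 82.6)
D s [0.3969 0.2812] [0.044 0.01 ] 80.5 (array([0.3982, 0.2811]), array([0.055, 0.034]), 79.4)
D t - 0
C s - 1
C t - 0
t 14.5 pos [0.3973 0.2803 0.1595] yaw 81.9 tilt 0.03 j1,j6 [ 35. -47.] w 0.0699 F [-0.4 -0.3 -0.4]
   rot az units -0.01 then shift units [0.06 0.06 5.6 ]
```

send_rows(
  jaw=[70, 70, 70, 70, 70],
  xyz=[
    [0.06, 0.06, 1],
    [0, 0, 1],
    [0, 0, 1],
    [0, 0, 1],
    [0, 0, 1],
  ],
  delta_rot=[
    [0, 0, 0],
    [0, 0, 0],
    [0, 0, 0],
    [0, 0, 0],
    [0, 0, 0],
  ],
)

```text
clock: 15.0
position: [0.3964, 0.2818, 0.034]
eef_rot: [0.071, 0.997, 0.0, 0.0]
wrist_force: [-0.7, -0.2, 0.3]
grip_width: 0.0704
finger_force: 0.0
```

send_rows(
  jaw=[70, 70, 40, 40, 40],
  xyz=[
    [0, 0, 0.4],
    [0, 0, 0.2],
    [0, 0, 0],
    [0, 0, 0],
    [0, 0, 0],
  ],
  delta_rot=[
    [0, 0, 0],
    [0, 0, 0],
    [0, 0, 0],
    [0, 0, 0],
    [0, 0, 0],
  ],
)

```text
clock: 15.5
position: [0.3963, 0.283, 0.0205]
eef_rot: [0.07, 0.998, 0.0, 0.001]
wrist_force: [0.8, -0.4, 0.4]
grip_width: 0.0537
finger_force: 30.0
```

send_rows(
  jaw=[40, 40, 40, 40, 40],
  xyz=[
    [0, 0, 0],
    [0, 0, -0.5],
    [0, 0, -1],
    [0, 0, -1],
    [0, 0, -1],
  ],
  delta_rot=[
    [0, 0, 0],
    [0, 0, 0],
    [0, 0, 0],
    [0, 0, 0],
    [0, 0, 0],
  ],
)

```text
clock: 16.0
position: [0.3951, 0.2824, 0.1086]
eef_rot: [0.07, 0.998, -0.0, -0.0]
wrist_force: [0.4, 1.2, -4.6]
grip_width: 0.0542
finger_force: 30.0
```

Run:
```python
from h import *
plan(*bar(-.16,'L',.18),30.7)
```

```text
t 16.0 pos [0.3951 0.2824 0.1086] yaw 81.9 tilt 0.03 j1,j6 [ 35. -47.] w 0.0542 F [ 0.4  1.2 -4.6]
   rot az units 6.4 then shift units [-16.28  -5.24  -2.86]
```

send_rows(
  jaw=[40, 40, 40, 40],
  xyz=[
    [0, 0, -0.41],
    [0, 0, -0.41],
    [0, 0, -0.41],
    [0, 0, -0.41],
  ],
  delta_rot=[
    [0, 0, 0.914],
    [0, 0, 0.914],
    [0, 0, 0.914],
    [0, 0, 0.914],
  ],
)

```text
clock: 16.4
position: [0.3951, 0.2825, 0.1493]
eef_rot: [0.322, 0.947, 0.0, -0.0]
wrist_force: [0.2, -0.1, -3.5]
grip_width: 0.0539
finger_force: 30.0
```

send_rows(
  jaw=[40, 40, 40, 40, 40],
  xyz=[
    [0, 0, -0.41],
    [0, 0, -0.41],
    [0, 0, -0.41],
    [-0.958, -0.308, 0],
    [-0.958, -0.308, 0],
  ],
  delta_rot=[
    [0, 0, 0.914],
    [0, 0, 0.914],
    [0, 0, 0.914],
    [0, 0, 0],
    [0, 0, 0],
  ],
)

```text
clock: 16.9
position: [0.4065, 0.2334, 0.1798]
eef_rot: [0.494, 0.87, 0.0, 0.0]
wrist_force: [0.7, 0.1, -3.8]
grip_width: 0.0541
finger_force: 30.0
```

send_rows(
  jaw=[40, 40, 40, 40, 40],
  xyz=[
    [-0.958, -0.308, 0],
    [-0.958, -0.308, 0],
    [-0.958, -0.308, 0],
    [-0.958, -0.308, 0],
    [-0.958, -0.308, 0],
  ],
  delta_rot=[
    [0, 0, 0],
    [0, 0, 0],
    [0, 0, 0],
    [0, 0, 0],
    [0, 0, 0],
  ],
)

```text
clock: 17.4
position: [0.4346, 0.11, 0.1795]
eef_rot: [0.494, 0.869, 0.0, -0.0]
wrist_force: [-0.4, -0.2, -3.8]
grip_width: 0.0539
finger_force: 30.0
```

send_rows(
  jaw=[40, 40, 40, 40, 40],
  xyz=[
    [-0.958, -0.308, 0],
    [-0.958, -0.308, 0],
    [-0.958, -0.308, 0],
    [-0.958, -0.308, 0],
    [-0.958, -0.308, 0],
  ],
  delta_rot=[
    [0, 0, 0],
    [0, 0, 0],
    [0, 0, 0],
    [0, 0, 0],
    [0, 0, 0],
  ],
)

```text
clock: 17.9
position: [0.4627, -0.0124, 0.1795]
eef_rot: [0.494, 0.869, 0.0, -0.0]
wrist_force: [0.3, 0.6, -3.6]
grip_width: 0.0536
finger_force: 30.0
```

send_rows(
  jaw=[40, 40, 40, 40, 40],
  xyz=[
    [-0.958, -0.308, 0],
    [-0.958, -0.308, 0],
    [-0.958, -0.308, 0],
    [-0.958, -0.308, 0],
    [-0.958, -0.308, 0],
  ],
  delta_rot=[
    [0, 0, 0],
    [0, 0, 0],
    [0, 0, 0],
    [0, 0, 0],
    [0, 0, 0],
  ],
)

```text
clock: 18.4
position: [0.4909, -0.1349, 0.1795]
eef_rot: [0.494, 0.869, 0.0, -0.0]
wrist_force: [0.0, -0.3, -4.0]
grip_width: 0.0539
finger_force: 30.0
```

send_rows(
  jaw=[40, 40, 40, 40],
  xyz=[
    [0, 0, 0.8],
    [0, 0, 0.7],
    [0, 0, 0.34],
    [0, 0, 0],
  ],
  delta_rot=[
    [0, 0, 0],
    [0, 0, 0],
    [0, 0, 0],
    [0, 0, 0],
  ],
)

```text
clock: 18.8
position: [0.4902, -0.1337, 0.1322]
eef_rot: [0.494, 0.869, -0.0, -0.001]
wrist_force: [-0.2, 0.2, -3.5]
grip_width: 0.0542
finger_force: 30.0
```

Run:
```python
from h import *
plan(*bar(-.16,'L',.134),30.7)
plan(*bar(-.04,'L',.134),30.7)
```

```text
t 18.8 pos [ 0.4902 -0.1337  0.1322] yaw 30.8 tilt 0.14 j1,j6 [-15. -46.] w 0.0542 F [-0.2  0.2 -3.5]
   rot az units 0.01 then shift units [-0.02 -0.01 -0.07]
t 18.8 pos [ 0.4902 -0.1337  0.1322] yaw 30.8 tilt 0.14 j1,j6 [-15. -46.] w 0.0542 F [-0.2  0.2 -3.5]
   rot az units 0.01 then shift units [-4.82 -0.01 -0.07]
```

send_rows(
  jaw=[40, 40, 40, 40, 40],
  xyz=[
    [-0.6, 0, 0],
    [-0.6, 0, 0],
    [-0.6, 0, 0],
    [-0.4, 0, 0],
    [-0.4, 0, 0],
  ],
  delta_rot=[
    [0, 0, 0],
    [0, 0, 0],
    [0, 0, 0],
    [0, 0, 0],
    [0, 0, 0],
  ],
)

```text
clock: 19.3
position: [0.5251, -0.1912, 0.133]
eef_rot: [0.495, 0.869, 0.0, 0.0]
wrist_force: [-0.9, -0.3, -3.3]
grip_width: 0.0536
finger_force: 30.0
```

send_rows(
  jaw=[40, 40, 40, 40, 40],
  xyz=[
    [-0.4, 0, 0],
    [-0.4, 0, 0],
    [-0.4, 0, 0],
    [-0.5, 0, 0],
    [-0.5, 0, 0],
  ],
  delta_rot=[
    [0, 0, 0],
    [0, 0, 0],
    [0, 0, 0],
    [0, 0, 0],
    [0, 0, 0],
  ],
)

```text
clock: 19.8
position: [0.5532, -0.2381, 0.1328]
eef_rot: [0.494, 0.869, -0.0, 0.0]
wrist_force: [-0.0, 0.3, -3.4]
grip_width: 0.0537
finger_force: 30.0
```

send_rows(
  jaw=[40, 40, 40, 40, 40],
  xyz=[
    [0, 0, 0.15],
    [0, 0, 0.15],
    [0, 0, 0.08],
    [0, 0, 0.04],
    [0, 0, 0],
  ],
  delta_rot=[
    [0, 0, 0],
    [0, 0, 0],
    [0, 0, 0],
    [0, 0, 0],
    [0, 0, 0],
  ],
)

```text
clock: 20.3
position: [0.5526, -0.2375, 0.1241]
eef_rot: [0.494, 0.869, -0.0, 0.001]
wrist_force: [-6.6, -1.9, 14.2]
grip_width: 0.0539
finger_force: 30.0
```

send_rows(
  jaw=[60, 70, 74, 74, 74],
  xyz=[
    [0, 0, 0],
    [0, 0, 0],
    [0, 0, 0],
    [0, 0, -0.4],
    [0, 0, -0.8],
  ],
  delta_rot=[
    [0, 0, 0],
    [0, 0, 0],
    [0, 0, 0],
    [0, 0, 0],
    [0, 0, 0],
  ],
)

```text
clock: 20.8
position: [0.5516, -0.2368, 0.1516]
eef_rot: [0.494, 0.869, -0.0, -0.002]
wrist_force: [0.6, -0.2, -0.5]
grip_width: 0.0743
finger_force: 0.0
```

send_rows(
  jaw=[74, 74, 74, 74, 74],
  xyz=[
    [0, 0, -1],
    [0, 0, -1],
    [0, 0, -1],
    [1, 0, 0],
    [1, 0, 0],
  ],
  delta_rot=[
    [0, 0, 0],
    [0, 0, 0],
    [0, 0, 0],
    [0, 0, 0],
    [0, 0, 0],
  ],
)

```text
clock: 21.3
position: [0.5274, -0.1943, 0.2288]
eef_rot: [0.495, 0.869, 0.0, 0.001]
wrist_force: [-0.2, 1.8, -1.0]
grip_width: 0.074
finger_force: 0.0
```

```bash
cat >> h.py <<'E'
def hung(n='scene'):
    for r in robot.place_of('bow1',n):
        q=onz(n,*(np.array(r['position'])*[560,420]),.18)
        b=q[:2]@ax-.5257; 
        if q[1]<-.15: print(' hung?',round(r['score'],2),'bx',b.round(4),'yL',(q[:2]@ay-.353).round(4),'yR',(q[:2]@ay-.223).round(4))
E
python3 - <<'E'
from h import *
np.set_printoptions(precision=4,suppress=True)
locks(pts()); hung()
plan(.582,.2785,.16,62.8)
E
```

```text
A s [0.5843 0.2789] [0.045 0.01 ] 62.4 (array([0.585 , 0.2785]), array([0.053, 0.033]), 62.8)
A t [0.5811 0.2787] [0.043 0.008] 62.8 (array([0.5813, 0.2796]), array([0.056, 0.032]), 62.1)
B s [0.5774 0.1276] [0.042 0.011] 84.0 (array([0.5776, 0.1277]), array([0.054, 0.035]), 79.7)
B t [0.5747 0.1283] [0.042 0.007] 84.6 (array([0.575 , 0.1279]), array([0.054, 0.033]), 83.5)
D s - 0
D t - 0
C s - 2
C t - 3
 hung? 0.84 bx 0.0258 yL -0.0051 yR 0.1249
 hung? 0.57 bx -0.0433 yL -0.0057 yR 0.1243
t 21.4 pos [ 0.5268 -0.1936  0.2281] yaw 30.8 tilt 0.03 j1,j6 [-20. -51.] w 0.0739 F [ 0.6 -0.4  0.2]
   rot az units -4.0 then shift units [ 6.67 17.81  2.72]
```

Run:
```python
from h import *
np.set_printoptions(precision=4,suppress=True)
PP=pts(); c=np.array([.5825,.2787]); a=np.radians(62.8); y=np.array([np.cos(a),np.sin(a)]); x=np.array([-y[1],y[0]])
for P in PP:
    P=P[(P[:,2]>.006)&(P[:,2]<.06)]; q=np.c_[(P[:,:2]-c)@x,(P[:,:2]-c)@y,P[:,2]]
    m=(abs(q[:,0])<.016)&(abs(q[:,1])>.033)&(abs(q[:,1])<.09); q=q[m]
    print(len(q)); 
    for lo in np.arange(-.09,.09,.01):
        k=q[(q[:,1]>=lo)&(q[:,1]<lo+.01)]
        if len(k): print(round(lo,3),len(k),k[:,0].min(),k[:,0].max(),'zmax',k[:,2].max())
```

```text
33
-0.09 1 -0.0012154632449055739 -0.0012154632449055739 zmax 0.008203098230518777
-0.06 1 -0.0043548722468731375 -0.0043548722468731375 zmax 0.006811350893394876
0.05 9 -0.013452032481584436 -0.000917974877182186 zmax 0.008311953032001801
0.06 5 -0.013656151304035316 0.0018505519876238887 zmax 0.010547379461927705
0.07 12 -0.014944473737708934 0.004414168137840591 zmax 0.009704326250097843
0.08 5 -0.015119014671546797 -0.004158548044753699 zmax 0.006960903705676174
38
0.05 2 -0.003706767414590845 -0.00018626856881848243 zmax 0.009033558144441147
0.06 16 -0.015492257505757213 0.0012647341291505505 zmax 0.028121922983214327
0.07 17 -0.015875205347716397 0.004513919805316339 zmax 0.034591663148294254
0.08 3 -0.014940535593080683 -0.01035852041611852 zmax 0.007549419146866308
```

Near A, the door pull's foot is only about 10 mm high, and its higher part starts 60 mm out. A 64 mm opening clears it.

send_rows(
  jaw=[64, 64, 64, 64],
  xyz=[
    [0, 0, 0],
    [0, 0, 0],
    [0, 0, 0],
    [0, 0, 0],
  ],
  delta_rot=[
    [0, 0, -1],
    [0, 0, -1],
    [0, 0, -1],
    [0, 0, -1],
  ],
)

```text
clock: 21.95
position: [0.5276, -0.1952, 0.2273]
eef_rot: [0.233, 0.972, -0.0, 0.0]
wrist_force: [0.3, 0.4, -0.4]
grip_width: 0.0645
finger_force: 0.0
```

send_rows(
  jaw=[64, 64, 64, 64, 64],
  xyz=[
    [0.37, 0.99, 0.15],
    [0.37, 0.99, 0.15],
    [0.37, 0.99, 0.15],
    [0.37, 0.99, 0.15],
    [0.37, 0.99, 0.15],
  ],
  delta_rot=[
    [0, 0, 0],
    [0, 0, 0],
    [0, 0, 0],
    [0, 0, 0],
    [0, 0, 0],
  ],
)

```text
clock: 22.45
position: [0.5434, -0.0628, 0.2084]
eef_rot: [0.236, 0.972, -0.0, 0.0]
wrist_force: [1.1, -0.2, -0.5]
grip_width: 0.0637
finger_force: 0.0
```

send_rows(
  jaw=[64, 64, 64, 64, 64],
  xyz=[
    [0.37, 0.99, 0.15],
    [0.37, 0.99, 0.15],
    [0.37, 0.99, 0.15],
    [0.37, 0.99, 0.15],
    [0.37, 0.99, 0.15],
  ],
  delta_rot=[
    [0, 0, 0],
    [0, 0, 0],
    [0, 0, 0],
    [0, 0, 0],
    [0, 0, 0],
  ],
)

```text
clock: 22.95
position: [0.5591, 0.0686, 0.1896]
eef_rot: [0.236, 0.972, -0.0, 0.0]
wrist_force: [-0.8, -0.0, 0.6]
grip_width: 0.0641
finger_force: 0.0
```

send_rows(
  jaw=[64, 64, 64, 64, 64],
  xyz=[
    [0.37, 0.99, 0.15],
    [0.37, 0.99, 0.15],
    [0.37, 0.99, 0.15],
    [0.37, 0.99, 0.15],
    [0.37, 0.99, 0.15],
  ],
  delta_rot=[
    [0, 0, 0],
    [0, 0, 0],
    [0, 0, 0],
    [0, 0, 0],
    [0, 0, 0],
  ],
)

```text
clock: 23.45
position: [0.5748, 0.2, 0.1708]
eef_rot: [0.236, 0.972, -0.0, 0.0]
wrist_force: [0.2, 0.3, -0.2]
grip_width: 0.0641
finger_force: 0.0
```

send_rows(
  jaw=[64, 64, 64, 64, 64],
  xyz=[
    [0.37, 0.99, 0.15],
    [0.37, 0.99, 0.15],
    [0.37, 0.99, 0.15],
    [0, 0, 0],
    [0, 0, 0],
  ],
  delta_rot=[
    [0, 0, 0],
    [0, 0, 0],
    [0, 0, 0],
    [0, 0, 0],
    [0, 0, 0],
  ],
)

```text
clock: 23.95
position: [0.5834, 0.2778, 0.1593]
eef_rot: [0.235, 0.972, -0.0, -0.0]
wrist_force: [0.2, -0.9, -0.7]
grip_width: 0.064
finger_force: 0.0
```

Run:
```python
from h import *
np.set_printoptions(precision=4,suppress=True)
locks(pts())
plan(.5825,.2787,.0195,62.8)
```

```text
A s [0.5839 0.2784] [0.044 0.009] 63.2 (array([0.5844, 0.2788]), array([0.053, 0.035]), 62.8)
A t - 0
B s [0.5779 0.1272] [0.043 0.009] 84.2 (array([0.5778, 0.1277]), array([0.054, 0.033]), 82.6)
B t [0.5751 0.1282] [0.042 0.008] 83.9 (array([0.575, 0.128]), array([0.054, 0.033]), 82.5)
D s - 0
D t - 0
C s - 1
C t - 6
t 24.1 pos [0.5833 0.277  0.1597] yaw 62.7 tilt 0.03 j1,j6 [ 25. -37.] w 0.064 F [-0.   0.2  0. ]
   rot az units -0.01 then shift units [0.06 0.05 5.61]
```

send_rows(
  jaw=[64, 64, 64, 64, 64],
  xyz=[
    [0.05, 0.05, 1],
    [0, 0, 1],
    [0, 0, 1],
    [0, 0, 1],
    [0, 0, 1],
  ],
  delta_rot=[
    [0, 0, 0],
    [0, 0, 0],
    [0, 0, 0],
    [0, 0, 0],
    [0, 0, 0],
  ],
)

```text
clock: 24.55
position: [0.5829, 0.2784, 0.0343]
eef_rot: [0.236, 0.972, 0.0, 0.0]
wrist_force: [0.7, -0.4, -0.1]
grip_width: 0.0642
finger_force: 0.0
```

send_rows(
  jaw=[64, 64, 40, 40, 40],
  xyz=[
    [0, 0, 0.4],
    [0, 0, 0.2],
    [0, 0, 0],
    [0, 0, 0],
    [0, 0, 0],
  ],
  delta_rot=[
    [0, 0, 0],
    [0, 0, 0],
    [0, 0, 0],
    [0, 0, 0],
    [0, 0, 0],
  ],
)

```text
clock: 25.05
position: [0.5829, 0.2797, 0.0207]
eef_rot: [0.236, 0.972, 0.0, 0.0]
wrist_force: [-0.5, -0.4, -4.6]
grip_width: 0.0538
finger_force: 30.0
```

send_rows(
  jaw=[40, 40, 40, 40, 40],
  xyz=[
    [0, 0, 0],
    [0, 0, -0.5],
    [0, 0, -1],
    [0, 0, -1],
    [0, 0, -1],
  ],
  delta_rot=[
    [0, 0, 0],
    [0, 0, 0],
    [0, 0, 0],
    [0, 0, 0],
    [0, 0, 0],
  ],
)

```text
clock: 25.55
position: [0.5823, 0.2797, 0.1091]
eef_rot: [0.235, 0.972, 0.0, 0.0]
wrist_force: [0.1, -0.2, -3.4]
grip_width: 0.0537
finger_force: 30.0
```

Run:
```python
from h import *
plan(*bar(-.16,'R',.18),30.7)
```

```text
t 25.6 pos [0.5823 0.2797 0.1091] yaw 62.8 tilt 0.01 j1,j6 [ 26. -37.] w 0.0537 F [ 0.1 -0.2 -3.4]
   rot az units 4.01 then shift units [-12.36 -16.82  -2.84]
```

send_rows(
  jaw=[40, 40, 40, 40],
  xyz=[
    [0, 0, -0.71],
    [0, 0, -0.71],
    [0, 0, -0.71],
    [0, 0, -0.71],
  ],
  delta_rot=[
    [0, 0, 1],
    [0, 0, 1],
    [0, 0, 1],
    [0, 0, 1],
  ],
)

```text
clock: 25.95
position: [0.5822, 0.2796, 0.1801]
eef_rot: [0.497, 0.868, 0.0, 0.0]
wrist_force: [-0.6, -0.1, -3.9]
grip_width: 0.0538
finger_force: 30.0
```

send_rows(
  jaw=[40, 40, 40, 40, 40],
  xyz=[
    [-0.727, -0.99, 0],
    [-0.727, -0.99, 0],
    [-0.727, -0.99, 0],
    [-0.727, -0.99, 0],
    [-0.727, -0.99, 0],
  ],
  delta_rot=[
    [0, 0, 0],
    [0, 0, 0],
    [0, 0, 0],
    [0, 0, 0],
    [0, 0, 0],
  ],
)

```text
clock: 26.45
position: [0.5219, 0.1373, 0.1793]
eef_rot: [0.494, 0.869, 0.0, 0.0]
wrist_force: [0.9, -0.3, -3.0]
grip_width: 0.0536
finger_force: 30.0
```

send_rows(
  jaw=[40, 40, 40, 40, 40],
  xyz=[
    [-0.727, -0.99, 0],
    [-0.727, -0.99, 0],
    [-0.727, -0.99, 0],
    [-0.727, -0.99, 0],
    [-0.727, -0.99, 0],
  ],
  delta_rot=[
    [0, 0, 0],
    [0, 0, 0],
    [0, 0, 0],
    [0, 0, 0],
    [0, 0, 0],
  ],
)

```text
clock: 26.95
position: [0.4621, -0.0041, 0.1793]
eef_rot: [0.494, 0.869, 0.0, 0.0]
wrist_force: [-0.0, 0.3, -2.2]
grip_width: 0.0536
finger_force: 30.0
```

send_rows(
  jaw=[40, 40, 40, 40, 40],
  xyz=[
    [-0.727, -0.99, 0],
    [-0.727, -0.99, 0],
    [-0.727, -0.99, 0],
    [-0.727, -0.99, 0],
    [-0.727, -0.99, 0],
  ],
  delta_rot=[
    [0, 0, 0],
    [0, 0, 0],
    [0, 0, 0],
    [0, 0, 0],
    [0, 0, 0],
  ],
)

```text
clock: 27.45
position: [0.4022, -0.1454, 0.1793]
eef_rot: [0.494, 0.869, 0.0, 0.001]
wrist_force: [0.4, -0.1, -3.4]
grip_width: 0.0539
finger_force: 30.0
```

send_rows(
  jaw=[40, 40, 40, 40, 40],
  xyz=[
    [-0.727, -0.99, 0],
    [-0.727, -0.99, 0],
    [0, 0, 0.9],
    [0, 0, 0.9],
    [0, 0, 0],
  ],
  delta_rot=[
    [0, 0, 0],
    [0, 0, 0],
    [0, 0, 0],
    [0, 0, 0],
    [0, 0, 0],
  ],
)

```text
clock: 27.95
position: [0.3771, -0.2004, 0.1321]
eef_rot: [0.495, 0.869, -0.0, -0.002]
wrist_force: [-0.3, -0.2, -3.1]
grip_width: 0.0538
finger_force: 30.0
```

Run:
```python
from h import *
plan(*bar(.03,'R',.134),30.7)
```

```text
t 27.9 pos [ 0.3771 -0.2004  0.1321] yaw 30.7 tilt 0.2 j1,j6 [-28. -59.] w 0.0538 F [-0.3 -0.2 -3.1]
   rot az units 0.0 then shift units [-7.64  0.04 -0.08]
```

send_rows(
  jaw=[40, 40, 40, 40, 40],
  xyz=[
    [-0.6, 0, -0.03],
    [-0.6, 0, 0],
    [-0.6, 0, 0],
    [-0.4, 0, 0],
    [-0.4, 0, 0],
  ],
  delta_rot=[
    [0, 0, 0],
    [0, 0, 0],
    [0, 0, 0],
    [0, 0, 0],
    [0, 0, 0],
  ],
)

```text
clock: 28.45
position: [0.4128, -0.258, 0.1344]
eef_rot: [0.494, 0.869, -0.0, 0.0]
wrist_force: [-0.5, 1.0, -3.6]
grip_width: 0.0542
finger_force: 30.0
```

send_rows(
  jaw=[40, 40, 40, 40, 40],
  xyz=[
    [-0.4, 0, 0],
    [-0.4, 0, 0],
    [-0.4, 0, 0],
    [-0.4, 0, 0],
    [-0.4, 0, 0],
  ],
  delta_rot=[
    [0, 0, 0],
    [0, 0, 0],
    [0, 0, 0],
    [0, 0, 0],
    [0, 0, 0],
  ],
)

```text
clock: 28.95
position: [0.4381, -0.3006, 0.1341]
eef_rot: [0.494, 0.869, 0.0, -0.0]
wrist_force: [0.4, 0.5, -2.4]
grip_width: 0.0537
finger_force: 30.0
```

Past the tip with no contact; 3.0 more, then lower.

send_rows(
  jaw=[40, 40, 40, 40, 40],
  xyz=[
    [-0.7, 0, 0],
    [-0.7, 0, 0],
    [-0.7, 0, 0],
    [-0.5, 0, 0],
    [-0.4, 0, 0],
  ],
  delta_rot=[
    [0, 0, 0],
    [0, 0, 0],
    [0, 0, 0],
    [0, 0, 0],
    [0, 0, 0],
  ],
)

```text
clock: 29.45
position: [0.4765, -0.3651, 0.1339]
eef_rot: [0.494, 0.869, 0.0, -0.0]
wrist_force: [0.4, 0.5, -3.7]
grip_width: 0.0542
finger_force: 30.0
```

send_rows(
  jaw=[40, 40, 40, 40, 40],
  xyz=[
    [0, 0, 0.15],
    [0, 0, 0.15],
    [0, 0, 0.08],
    [0, 0, 0.04],
    [0, 0, 0],
  ],
  delta_rot=[
    [0, 0, 0],
    [0, 0, 0],
    [0, 0, 0],
    [0, 0, 0],
    [0, 0, 0],
  ],
)

```text
clock: 29.95
position: [0.4755, -0.3637, 0.1243]
eef_rot: [0.494, 0.869, -0.0, -0.0]
wrist_force: [-4.2, 2.4, 5.6]
grip_width: 0.0539
finger_force: 30.0
```

send_rows(
  jaw=[60, 70, 74, 74, 74],
  xyz=[
    [0, 0, 0],
    [0, 0, 0],
    [0, 0, 0],
    [0, 0, -0.4],
    [0, 0, -0.8],
  ],
  delta_rot=[
    [0, 0, 0],
    [0, 0, 0],
    [0, 0, 0],
    [0, 0, 0],
    [0, 0, 0],
  ],
)

```text
clock: 30.45
position: [0.4752, -0.3637, 0.153]
eef_rot: [0.494, 0.869, 0.0, -0.001]
wrist_force: [0.1, -0.0, 0.2]
grip_width: 0.0739
finger_force: 0.0
```

send_rows(
  jaw=[74, 74, 74, 74, 74],
  xyz=[
    [0, 0, -1],
    [0, 0, -1],
    [0, 0, -1],
    [1, 0, 0],
    [1, 0, 0],
  ],
  delta_rot=[
    [0, 0, 0],
    [0, 0, 0],
    [0, 0, 0],
    [0, 0, 0],
    [0, 0, 0],
  ],
)

```text
clock: 30.95
position: [0.4508, -0.3215, 0.2301]
eef_rot: [0.495, 0.869, -0.0, 0.001]
wrist_force: [0.8, 1.1, -0.2]
grip_width: 0.0743
finger_force: 0.0
```

Run:
```python
from h import *
np.set_printoptions(precision=4,suppress=True)
locks(pts()); hung(); hung('top')
plan(.576,.128,.16,84)
```

```text
A s - 0
A t - 0
B s [0.5778 0.1275] [0.043 0.011] 83.9 (array([0.5772, 0.1272]), array([0.054, 0.035]), 81.6)
B t [0.5749 0.1283] [0.042 0.008] 83.9 (array([0.5752, 0.1278]), array([0.054, 0.033]), 83.5)
D s - 0
D t - 0
C s - 2
C t - 4
 hung? 0.86 bx 0.0336 yL -0.136 yR -0.006
 hung? 0.79 bx -0.0412 yL -0.0041 yR 0.1259
 hung? 0.79 bx 0.0317 yL -0.0098 yR 0.1202
 hung? 0.95 bx -0.0432 yL 0.0034 yR 0.1334
 hung? 0.81 bx 0.0235 yL -0.0007 yR 0.1293
 hung? 0.7 bx 0.0272 yL -0.1225 yR 0.0075
t 31.1 pos [ 0.4508 -0.3215  0.2294] yaw 30.8 tilt 0.08 j1,j6 [-36. -66.] w 0.0741 F [0.6 0.3 0.6]
   rot az units -6.65 then shift units [-3.1  18.4   2.78]
```

send_rows(
  jaw=[66, 66, 66, 66, 66],
  xyz=[
    [0, 0, 0],
    [0, 0, 0],
    [0, 0, 0],
    [0, 0, 0],
    [0, 0, 0],
  ],
  delta_rot=[
    [0, 0, -0.95],
    [0, 0, -0.95],
    [0, 0, -0.95],
    [0, 0, -0.95],
    [0, 0, -0.95],
  ],
)

```text
clock: 31.65
position: [0.4511, -0.3223, 0.2287]
eef_rot: [0.182, 0.983, -0.0, 0.0]
wrist_force: [-0.5, -0.4, -0.1]
grip_width: 0.0661
finger_force: 0.0
```

send_rows(
  jaw=[66, 66, 66, 66, 66],
  xyz=[
    [0, 0, 0],
    [0, 0, 0],
    [-0.163, 0.968, 0],
    [-0.163, 0.968, 0],
    [-0.163, 0.968, 0],
  ],
  delta_rot=[
    [0, 0, -0.95],
    [0, 0, -0.95],
    [0, 0, 0],
    [0, 0, 0],
    [0, 0, 0],
  ],
)

```text
clock: 32.15
position: [0.4712, -0.2507, 0.2287]
eef_rot: [0.053, 0.999, -0.0, 0.0]
wrist_force: [-0.8, 0.1, -0.7]
grip_width: 0.0659
finger_force: 0.0
```

send_rows(
  jaw=[66, 66, 66, 66, 66],
  xyz=[
    [-0.163, 0.968, 0],
    [-0.163, 0.968, 0],
    [-0.163, 0.968, 0],
    [-0.163, 0.968, 0],
    [-0.163, 0.968, 0],
  ],
  delta_rot=[
    [0, 0, 0],
    [0, 0, 0],
    [0, 0, 0],
    [0, 0, 0],
    [0, 0, 0],
  ],
)

```text
clock: 32.65
position: [0.5045, -0.132, 0.2288]
eef_rot: [0.053, 0.999, -0.0, 0.0]
wrist_force: [-0.5, -1.3, -0.4]
grip_width: 0.0658
finger_force: 0.0
```

send_rows(
  jaw=[66, 66, 66, 66, 66],
  xyz=[
    [-0.163, 0.968, 0.25],
    [-0.163, 0.968, 0.25],
    [-0.163, 0.968, 0.25],
    [-0.163, 0.968, 0.25],
    [-0.163, 0.968, 0.25],
  ],
  delta_rot=[
    [0, 0, 0],
    [0, 0, 0],
    [0, 0, 0],
    [0, 0, 0],
    [0, 0, 0],
  ],
)

```text
clock: 33.15
position: [0.5377, -0.0135, 0.1973]
eef_rot: [0.053, 0.999, -0.0, 0.0]
wrist_force: [0.8, 0.7, 1.2]
grip_width: 0.0662
finger_force: 0.0
```

send_rows(
  jaw=[66, 66, 66, 66, 66],
  xyz=[
    [-0.163, 0.968, 0.25],
    [-0.163, 0.968, 0.25],
    [-0.163, 0.968, 0.25],
    [-0.163, 0.968, 0.25],
    [-0.163, 0.968, 0.25],
  ],
  delta_rot=[
    [0, 0, 0],
    [0, 0, 0],
    [0, 0, 0],
    [0, 0, 0],
    [0, 0, 0],
  ],
)

```text
clock: 33.65
position: [0.5707, 0.1049, 0.1659]
eef_rot: [0.053, 0.999, 0.0, 0.0]
wrist_force: [0.1, 0.1, 0.0]
grip_width: 0.066
finger_force: 0.0
```

send_rows(
  jaw=[66, 66, 66],
  xyz=[
    [-0.163, 0.968, 0.25],
    [0, 0, 0],
    [0, 0, 0],
  ],
  delta_rot=[
    [0, 0, 0],
    [0, 0, 0],
    [0, 0, 0],
  ],
)

```text
clock: 33.95
position: [0.5764, 0.1276, 0.1596]
eef_rot: [0.052, 0.999, -0.0, -0.0]
wrist_force: [-1.1, 0.7, 0.6]
grip_width: 0.0658
finger_force: 0.0
```

Run:
```python
from h import *
np.set_printoptions(precision=4,suppress=True)
locks(pts())
plan(.5762,.128,.0195,84)
```

```text
A s - 0
A t - 0
B s [0.5771 0.1276] [0.042 0.011] 84.1 (array([0.5781, 0.1268]), array([0.054, 0.035]), 82.4)
B t [0.5748 0.1282] [0.042 0.008] 83.8 (array([0.5716, 0.1283]), array([0.054, 0.026]), 83.3)
D s - 0
D t - 0
C s - 1
C t - 5
t 34.0 pos [0.5761 0.1269 0.16  ] yaw 83.9 tilt 0.02 j1,j6 [ 12. -72.] w 0.0662 F [ 0.3  0.1 -0.8]
   rot az units -0.01 then shift units [0.   0.04 5.62]
```

send_rows(
  jaw=[66, 66, 66, 66, 66],
  xyz=[
    [0, 0.05, 1],
    [0, 0, 1],
    [0, 0, 1],
    [0, 0, 1],
    [0, 0, 1],
  ],
  delta_rot=[
    [0, 0, 0],
    [0, 0, 0],
    [0, 0, 0],
    [0, 0, 0],
    [0, 0, 0],
  ],
)

```text
clock: 34.55
position: [0.5764, 0.1279, 0.0345]
eef_rot: [0.053, 0.999, 0.0, 0.0]
wrist_force: [-0.2, 0.5, 0.4]
grip_width: 0.066
finger_force: 0.0
```

send_rows(
  jaw=[66, 66, 40, 40, 40],
  xyz=[
    [0, 0, 0.4],
    [0, 0, 0.2],
    [0, 0, 0],
    [0, 0, 0],
    [0, 0, 0],
  ],
  delta_rot=[
    [0, 0, 0],
    [0, 0, 0],
    [0, 0, 0],
    [0, 0, 0],
    [0, 0, 0],
  ],
)

```text
clock: 35.05
position: [0.5767, 0.129, 0.0208]
eef_rot: [0.053, 0.999, 0.0, 0.001]
wrist_force: [-1.5, -0.9, -0.4]
grip_width: 0.0538
finger_force: 30.0
```

send_rows(
  jaw=[40, 40, 40, 40, 40],
  xyz=[
    [0, 0, 0],
    [0, 0, -0.5],
    [0, 0, -1],
    [0, 0, -1],
    [0, 0, -1],
  ],
  delta_rot=[
    [0, 0, 0],
    [0, 0, 0],
    [0, 0, 0],
    [0, 0, 0],
    [0, 0, 0],
  ],
)

```text
clock: 35.55
position: [0.5757, 0.1291, 0.1089]
eef_rot: [0.053, 0.999, 0.0, -0.0]
wrist_force: [0.5, 0.6, -2.9]
grip_width: 0.054
finger_force: 30.0
```

Run:
```python
from h import *
plan(*bar(-.16,'R',.18),30.7)
```

```text
t 35.5 pos [0.5757 0.1291 0.1089] yaw 84.0 tilt 0.02 j1,j6 [ 12. -71.] w 0.054 F [ 0.5  0.6 -2.9]
   rot az units 6.66 then shift units [ -7.31 -13.52  -2.84]
```

send_rows(
  jaw=[40, 40, 40, 40, 40],
  xyz=[
    [0, 0, -0.406],
    [0, 0, -0.406],
    [0, 0, -0.406],
    [0, 0, -0.406],
    [0, 0, -0.406],
  ],
  delta_rot=[
    [0, 0, 0.951],
    [0, 0, 0.951],
    [0, 0, 0.951],
    [0, 0, 0.951],
    [0, 0, 0.951],
  ],
)

```text
clock: 36.05
position: [0.5757, 0.1291, 0.1593]
eef_rot: [0.378, 0.926, 0.0, -0.0]
wrist_force: [-0.4, 0.2, -3.3]
grip_width: 0.0539
finger_force: 30.0
```

send_rows(
  jaw=[40, 40, 40, 40, 40],
  xyz=[
    [0, 0, -0.406],
    [0, 0, -0.406],
    [-0.522, -0.966, 0],
    [-0.522, -0.966, 0],
    [-0.522, -0.966, 0],
  ],
  delta_rot=[
    [0, 0, 0.951],
    [0, 0, 0.951],
    [0, 0, 0],
    [0, 0, 0],
    [0, 0, 0],
  ],
)

```text
clock: 36.55
position: [0.5328, 0.0578, 0.1791]
eef_rot: [0.494, 0.869, 0.0, 0.0]
wrist_force: [-0.1, -0.9, -3.4]
grip_width: 0.0538
finger_force: 30.0
```

send_rows(
  jaw=[40, 40, 40, 40, 40],
  xyz=[
    [-0.522, -0.966, 0],
    [-0.522, -0.966, 0],
    [-0.522, -0.966, 0],
    [-0.522, -0.966, 0],
    [-0.522, -0.966, 0],
  ],
  delta_rot=[
    [0, 0, 0],
    [0, 0, 0],
    [0, 0, 0],
    [0, 0, 0],
    [0, 0, 0],
  ],
)

```text
clock: 37.05
position: [0.4623, -0.0601, 0.1791]
eef_rot: [0.495, 0.869, 0.0, 0.0]
wrist_force: [-0.3, -0.3, -3.3]
grip_width: 0.0538
finger_force: 30.0
```

send_rows(
  jaw=[40, 40, 40, 40, 40],
  xyz=[
    [-0.522, -0.966, 0],
    [-0.522, -0.966, 0],
    [-0.522, -0.966, 0],
    [-0.522, -0.966, 0],
    [-0.522, -0.966, 0],
  ],
  delta_rot=[
    [0, 0, 0],
    [0, 0, 0],
    [0, 0, 0],
    [0, 0, 0],
    [0, 0, 0],
  ],
)

```text
clock: 37.55
position: [0.3919, -0.1778, 0.1792]
eef_rot: [0.495, 0.869, 0.0, 0.0]
wrist_force: [-0.6, 0.1, -4.0]
grip_width: 0.0542
finger_force: 30.0
```

send_rows(
  jaw=[40, 40, 40, 40, 40],
  xyz=[
    [-0.522, -0.966, 0],
    [0, 0, 0.8],
    [0, 0, 0.7],
    [0, 0, 0.3],
    [0, 0, 0],
  ],
  delta_rot=[
    [0, 0, 0],
    [0, 0, 0],
    [0, 0, 0],
    [0, 0, 0],
    [0, 0, 0],
  ],
)

```text
clock: 38.05
position: [0.3779, -0.2002, 0.1331]
eef_rot: [0.495, 0.869, 0.0, -0.001]
wrist_force: [-0.2, -0.1, -3.4]
grip_width: 0.0541
finger_force: 30.0
```

Run:
```python
from h import *
plan(*bar(-.04,'R',.134),30.7)
```

```text
t 38.0 pos [ 0.3779 -0.2002  0.1331] yaw 30.7 tilt 0.09 j1,j6 [-28. -59.] w 0.0541 F [-0.2 -0.1 -3.4]
   rot az units 0.0 then shift units [-4.83  0.01 -0.04]
```

send_rows(
  jaw=[40, 40, 40, 40, 40],
  xyz=[
    [-0.6, 0, 0],
    [-0.6, 0, 0],
    [-0.6, 0, 0],
    [-0.4, 0, 0],
    [-0.4, 0, 0],
  ],
  delta_rot=[
    [0, 0, 0],
    [0, 0, 0],
    [0, 0, 0],
    [0, 0, 0],
    [0, 0, 0],
  ],
)

```text
clock: 38.55
position: [0.4124, -0.2577, 0.1334]
eef_rot: [0.495, 0.869, 0.0, 0.0]
wrist_force: [-0.9, -0.3, -3.3]
grip_width: 0.0537
finger_force: 30.0
```

send_rows(
  jaw=[40, 40, 40, 40, 40],
  xyz=[
    [-0.4, 0, 0],
    [-0.4, 0, 0],
    [-0.4, 0, 0],
    [-0.5, 0, 0],
    [-0.5, 0, 0],
  ],
  delta_rot=[
    [0, 0, 0],
    [0, 0, 0],
    [0, 0, 0],
    [0, 0, 0],
    [0, 0, 0],
  ],
)

```text
clock: 39.05
position: [0.4404, -0.3047, 0.1334]
eef_rot: [0.495, 0.869, -0.0, 0.0]
wrist_force: [0.6, -0.3, -3.8]
grip_width: 0.0537
finger_force: 30.0
```

send_rows(
  jaw=[40, 40, 40, 40, 40],
  xyz=[
    [0, 0, 0.15],
    [0, 0, 0.15],
    [0, 0, 0.08],
    [0, 0, 0.04],
    [0, 0, 0],
  ],
  delta_rot=[
    [0, 0, 0],
    [0, 0, 0],
    [0, 0, 0],
    [0, 0, 0],
    [0, 0, 0],
  ],
)

```text
clock: 39.55
position: [0.4397, -0.3039, 0.1243]
eef_rot: [0.495, 0.869, -0.0, 0.0]
wrist_force: [-5.9, 2.1, 14.7]
grip_width: 0.0535
finger_force: 30.0
```

send_rows(
  jaw=[60, 70, 74, 74, 74],
  xyz=[
    [0, 0, 0],
    [0, 0, 0],
    [0, 0, 0],
    [0, 0, -0.4],
    [0, 0, -0.8],
  ],
  delta_rot=[
    [0, 0, 0],
    [0, 0, 0],
    [0, 0, 0],
    [0, 0, 0],
    [0, 0, 0],
  ],
)

```text
clock: 40.05
position: [0.4389, -0.3032, 0.1524]
eef_rot: [0.495, 0.869, 0.0, -0.001]
wrist_force: [0.1, -0.6, 0.3]
grip_width: 0.0738
finger_force: 0.0
```

send_rows(
  jaw=[74, 74, 74, 74, 74],
  xyz=[
    [0, 0, -1],
    [0, 0, -1],
    [0, 0, -1],
    [1, 0, 0],
    [1, 0, 0],
  ],
  delta_rot=[
    [0, 0, 0],
    [0, 0, 0],
    [0, 0, 0],
    [0, 0, 0],
    [0, 0, 0],
  ],
)

```text
clock: 40.55
position: [0.4145, -0.2609, 0.2293]
eef_rot: [0.495, 0.869, -0.0, 0.001]
wrist_force: [-0.2, 0.0, 0.6]
grip_width: 0.0738
finger_force: 0.0
```

send_rows(
  jaw=[74, 74, 74, 74, 74],
  xyz=[
    [1, 0, 0],
    [1, 0, 0],
    [1, 0, 0],
    [1, 0, 0],
    [0, 0, 0],
  ],
  delta_rot=[
    [0, 0, 0],
    [0, 0, 0],
    [0, 0, 0],
    [0, 0, 0],
    [0, 0, 0],
  ],
)

```text
clock: 41.05
position: [0.3617, -0.1731, 0.2282]
eef_rot: [0.494, 0.869, 0.0, -0.0]
wrist_force: [-0.5, 0.2, -0.2]
grip_width: 0.0739
finger_force: 0.0
```

Run:
```python
from h import *
np.set_printoptions(precision=4,suppress=True)
PP=pts(); hung(); p,d=shot('scene'); t,_=shot('top'); hung('top')
cv2.imwrite('pics/h2.png',cv2.cvtColor(cv2.resize(np.hstack([p[115:275,60:220],t[120:280,370:530]]),None,fx=2.5,fy=3.5,interpolation=cv2.INTER_CUBIC),cv2.COLOR_RGB2BGR))
for P,n in zip(PP,'st'):
    k=near(P,(.473,.002),.05,.048,.085)[:,:3]; r=cv2.minAreaRect(k[:,:2].astype(np.float32)); print(n,'key',r)
    k=near(P,(.473,.002),.06,.033,.042)[:,:2]; print(n,'rest',cv2.minAreaRect(k.astype(np.float32)))
    s=near(P,(.618,-.010),.05,.060,.072); print(n,'barrel',cv2.minEnclosingCircle(s[:,:2].astype(np.float32)),np.median(s[:,2]))
    k=near(P,(.618,-.010),.11,.024,.036)[:,:2]; print(n,'console',cv2.minAreaRect(k.astype(np.float32)))
    # slot: dark pixels inside barrel top
    K,R,tt=cam('scene' if n=='s' else 'top'); img=p if n=='s' else t; nm='scene' if n=='s' else 'top'
    c=cv2.minEnclosingCircle(s[:,:2].astype(np.float32))[0]
    g=np.linspace(-.022,.022,89); X,Y=np.meshgrid(g,g); uv=proj(nm,np.c_[X.ravel()+c[0],Y.ravel()+c[1],0*X.ravel()+.066]).astype(np.float32)
    v=cv2.remap(cv2.cvtColor(img,cv2.COLOR_RGB2GRAY),uv[:,0].reshape(X.shape),uv[:,1].reshape(X.shape),cv2.INTER_LINEAR)
    m=(v<.5*np.median(v))&(np.hypot(X,Y)<.021); q=np.c_[X[m],Y[m]].astype(np.float32); q2=q-q.mean(0)
    e=np.linalg.svd(q2,full_matrices=False)[2][0]; print(n,'slot',m.sum(),q.mean(0)+c,ang(e)%180,cv2.minAreaRect(q))
```

```text
hung? 0.88 bx -0.0367 yL -0.1399 yR -0.0099
 hung? 0.78 bx 0.0302 yL -0.1313 yR -0.0013
 hung? 0.7 bx -0.0418 yL -0.0071 yR 0.1229
 hung? 0.59 bx 0.0304 yL -0.0063 yR 0.1237
 hung? 0.88 bx 0.0282 yL -0.0027 yR 0.1273
 hung? 0.81 bx 0.0301 yL -0.1237 yR 0.0063
 hung? 0.67 bx -0.035 yL -0.0027 yR 0.1273
s key ((0.4746755063533783, 0.0020009782165288925), (0.011208209209144115, 0.04569245129823685), 81.22795867919922)
s rest ((0.4752602279186249, 0.0008282028138637543), (0.05281343311071396, 0.07360224425792694), 79.88421630859375)
s barrel ((0.6185532808303833, -0.009740554727613926), 0.031682420521974564) 0.06670403577401651
s console ((0.6174229979515076, -0.010642580687999725), (0.15242791175842285, 0.2188127487897873), 84.78196716308594)
s slot 788 [ 0.619  -0.0109] 160.25984 ((0.00027397461235523224, -0.0008527403697371483), (0.008075837045907974, 0.027680229395627975), 69.44395446777344)
t key ((0.4720364212989807, 0.0023992620408535004), (0.010449870489537716, 0.04335452988743782), 80.53980255126953)
t rest ((0.4723462462425232, 0.0021903421729803085), (0.04977286979556084, 0.07023622840642929), 81.31954193115234)
t barrel ((0.6173404455184937, -0.00985933467745781), 0.03016279824078083) 0.06520827551261335
t console ((0.6455094814300537, -0.00421537458896637), (0.16027183830738068, 0.17092488706111908), 69.81062316894531)
t slot 759 [ 0.6179 -0.01  ] 158.49326 ((0.0005257735028862953, 6.701052188873291e-05), (0.00811292789876461, 0.027067024260759354), 68.96248626708984)
```

View pics/h2.png

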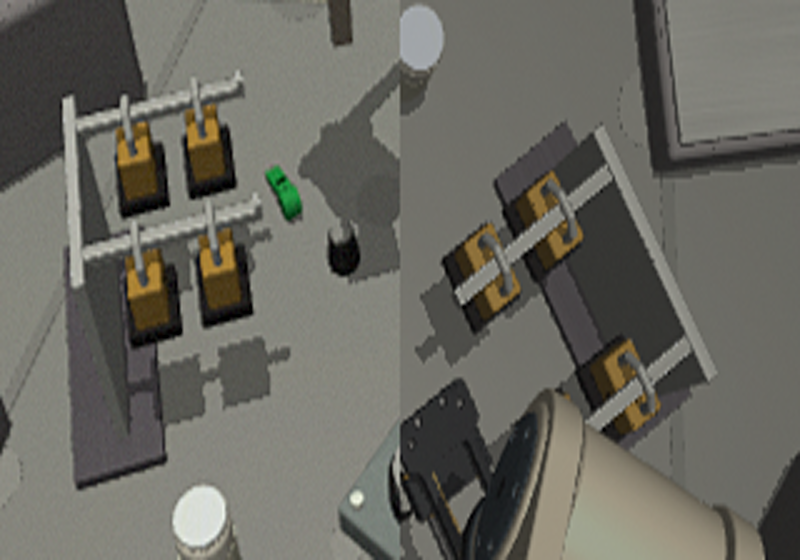

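All four locks hang on the rack, upright and clear of each other: two on each arm in the scene view, and three visible from above with the fourth behind the wrist. No brass lock is left on the counter. Now the key: centre (0.4734, 0.0022), width along 171°. The slot is at (0.6185, -0.0104) along 159.2°.

Run:
```python
from h import *
plan(.4734,.0022,.14,81)
```

```text
t 41.4 pos [ 0.3638 -0.1756  0.228 ] yaw 30.7 tilt 0.02 j1,j6 [-26. -57.] w 0.0737 F [-0.2 -0.2 -0.1]
   rot az units -6.29 then shift units [-3.22  7.71  3.52]
```

send_rows(
  jaw=[44, 44, 44, 44, 44],
  xyz=[
    [0, 0, 0],
    [0, 0, 0],
    [0, 0, 0],
    [0, 0, 0],
    [0, 0, 0],
  ],
  delta_rot=[
    [0, 0, -0.9],
    [0, 0, -0.9],
    [0, 0, -0.9],
    [0, 0, -0.9],
    [0, 0, -0.9],
  ],
)

```text
clock: 41.85
position: [0.3635, -0.1755, 0.2277]
eef_rot: [0.2, 0.98, 0.0, -0.0]
wrist_force: [-0.3, -0.2, 0.3]
grip_width: 0.0438
finger_force: 0.0
```

send_rows(
  jaw=[44, 44, 44, 44, 44],
  xyz=[
    [0, 0, 0],
    [0, 0, 0],
    [-0.4, 0.965, 0.4],
    [-0.4, 0.965, 0.4],
    [-0.4, 0.965, 0.4],
  ],
  delta_rot=[
    [0, 0, -0.9],
    [0, 0, -0.89],
    [0, 0, 0],
    [0, 0, 0],
    [0, 0, 0],
  ],
)

```text
clock: 42.35
position: [0.405, -0.108, 0.1975]
eef_rot: [0.079, 0.997, -0.0, 0.0]
wrist_force: [0.2, 0.5, -0.4]
grip_width: 0.0437
finger_force: 0.0
```

send_rows(
  jaw=[44, 44, 44, 44, 44],
  xyz=[
    [-0.4, 0.965, 0.4],
    [-0.4, 0.965, 0.4],
    [-0.4, 0.965, 0.4],
    [-0.4, 0.965, 0.4],
    [-0.4, 0.955, 0.4],
  ],
  delta_rot=[
    [0, 0, 0],
    [0, 0, 0],
    [0, 0, 0],
    [0, 0, 0],
    [0, 0, 0],
  ],
)

```text
clock: 42.85
position: [0.4734, 0.0036, 0.1472]
eef_rot: [0.079, 0.997, -0.0, -0.0]
wrist_force: [0.6, -0.9, 0.7]
grip_width: 0.0441
finger_force: 0.0
```

send_rows(
  jaw=[44, 44, 44],
  xyz=[
    [0, 0, 0.3],
    [0, 0, 0],
    [0, 0, 0],
  ],
  delta_rot=[
    [0, 0, 0],
    [0, 0, 0],
    [0, 0, 0],
  ],
)

```text
clock: 43.15
position: [0.4719, 0.0022, 0.1402]
eef_rot: [0.079, 0.997, -0.0, -0.001]
wrist_force: [-0.5, 0.1, -0.2]
grip_width: 0.0441
finger_force: 0.0
```

Run:
```python
from h import *
P=pts()[0]; k=near(P,(.473,.002),.045,.048,.079)[:,:3]; print(len(k),cv2.minAreaRect(k[:,:2].astype(np.float32)))
plan(.4734,.0022,.043,81)
```

```text
102 ((0.47591325640678406, 0.0016662124544382095), (0.011169914156198502, 0.044836368411779404), 81.21160125732422)
t 43.2 pos [0.4723 0.0021 0.1407] yaw 81.0 tilt 0.01 j1,j6 [  0. -81.] w 0.0438 F [ 0.1 -0.2 -0.1]
   rot az units -0.01 then shift units [-0.04  0.01  3.91]
```

send_rows(
  jaw=[44, 44, 44, 44, 44],
  xyz=[
    [-0.04, 0, 0.9],
    [0, 0, 0.9],
    [0, 0, 0.9],
    [0, 0, 0.7],
    [0, 0, 0.5],
  ],
  delta_rot=[
    [0, 0, 0],
    [0, 0, 0],
    [0, 0, 0],
    [0, 0, 0],
    [0, 0, 0],
  ],
)

```text
clock: 43.75
position: [0.4731, 0.0022, 0.0423]
eef_rot: [0.079, 0.997, -0.0, -0.0]
wrist_force: [0.7, 0.3, 0.2]
grip_width: 0.0442
finger_force: 0.0
```

send_rows(
  jaw=[20, 5, 5, 5, 5],
  xyz=[
    [0, 0, 0],
    [0, 0, 0],
    [0, 0, 0],
    [0, 0, 0],
    [0, 0, 0],
  ],
  delta_rot=[
    [0, 0, 0],
    [0, 0, 0],
    [0, 0, 0],
    [0, 0, 0],
    [0, 0, 0],
  ],
)

```text
clock: 44.25
position: [0.4739, 0.0028, 0.0436]
eef_rot: [0.078, 0.997, 0.0, 0.001]
wrist_force: [-0.7, -1.2, 4.6]
grip_width: 0.01
finger_force: 30.0
```

Run:
```python
from h import *
plan(.4734,.0022,.043,81)
```

```text
t 44.2 pos [0.4739 0.0028 0.0436] yaw 81.0 tilt 0.08 j1,j6 [  0. -81.] w 0.01 F [-0.7 -1.2  4.6]
   rot az units 0.0 then shift units [ 0.02 -0.03  0.02]
```

send_rows(
  jaw=[5, 5, 5, 5, 5],
  xyz=[
    [0, 0, -0.4],
    [0, 0, -0.7],
    [0, 0, -0.9],
    [0, 0, -1],
    [0, 0, -1],
  ],
  delta_rot=[
    [0, 0, 0],
    [0, 0, 0],
    [0, 0, 0],
    [0, 0, 0],
    [0, 0, 0],
  ],
)

```text
clock: 44.75
position: [0.4731, 0.0029, 0.1445]
eef_rot: [0.078, 0.997, -0.0, -0.0]
wrist_force: [0.5, 0.9, -0.6]
grip_width: 0.0099
finger_force: 30.0
```

Run:
```python
from h import *
plan(.6185,-.0104,.125,69.2)
```

```text
t 44.8 pos [0.4731 0.0029 0.1445] yaw 81.0 tilt 0.0 j1,j6 [  0. -81.] w 0.0099 F [ 0.5  0.9 -0.6]
   rot az units 1.48 then shift units [-5.63  1.57  0.78]
```

send_rows(
  jaw=[5, 5, 5, 5, 5],
  xyz=[
    [0, 0, 0],
    [0, 0, 0],
    [-0.938, 0.262, 0],
    [-0.938, 0.262, 0],
    [-0.938, 0.262, 0],
  ],
  delta_rot=[
    [0, 0, 0.74],
    [0, 0, 0.74],
    [0, 0, 0],
    [0, 0, 0],
    [0, 0, 0],
  ],
)

```text
clock: 45.25
position: [0.5469, -0.0038, 0.1438]
eef_rot: [0.181, 0.984, 0.0, 0.0]
wrist_force: [1.3, 0.1, -0.8]
grip_width: 0.0095
finger_force: 30.0
```

send_rows(
  jaw=[5, 5, 5, 5, 5],
  xyz=[
    [-0.938, 0.262, 0],
    [-0.938, 0.262, 0],
    [-0.938, 0.262, 0.4],
    [0, 0, 0.38],
    [0, 0, 0],
  ],
  delta_rot=[
    [0, 0, 0],
    [0, 0, 0],
    [0, 0, 0],
    [0, 0, 0],
    [0, 0, 0],
  ],
)

```text
clock: 45.75
position: [0.6174, -0.0104, 0.1221]
eef_rot: [0.181, 0.984, -0.0, -0.002]
wrist_force: [-0.6, -0.0, -0.4]
grip_width: 0.0099
finger_force: 30.0
```

send_rows(
  jaw=[5, 5],
  xyz=[
    [0, 0, 0],
    [0, 0, 0],
  ],
  delta_rot=[
    [0, 0, 0],
    [0, 0, 0],
  ],
)

```text
clock: 45.95
position: [0.6182, -0.0104, 0.124]
eef_rot: [0.181, 0.984, 0.0, -0.0]
wrist_force: [-0.8, -0.1, -0.6]
grip_width: 0.0095
finger_force: 30.0
```

Run:
```python
from h import *
p,d=shot('scene'); W=cloud('scene',d).reshape(-1,3); c=p.reshape(-1,3).astype(int)
m=(c[:,0]-c[:,2]>30)&(np.hypot(W[:,0]-.6185,W[:,1]+.0104)<.04)&(W[:,2]>.08)&(W[:,2]<.17); q=W[m]
a=np.radians(159.2); e=np.array([np.cos(a),np.sin(a)]); s=(q[:,:2]-[.6185,-.0104])@e
print('bow',m.sum(),'along slot',np.percentile(s,[2,98]),'z',np.percentile(q[:,2],[2,98]))
plan(.6185,-.0104,.071,69.2)
u,v=proj('scene',[[.6185,-.0104,.1]])[0].astype(int)
cv2.imwrite('pics/k1.png',cv2.cvtColor(cv2.resize(p[v-45:v+45,u-50:u+50],None,fx=6,fy=6,interpolation=cv2.INTER_CUBIC),cv2.COLOR_RGB2BGR))
```

```text
bow 89 along slot [-0.02265401 -0.00603212] z [0.11995686 0.16321706]
t 46.0 pos [ 0.6184 -0.0104  0.1241] yaw 69.2 tilt 0.02 j1,j6 [ -1. -70.] w 0.0101 F [ 0.2  0.1 -1. ]
   rot az units -0.0 then shift units [-0.01  0.    2.12]
```

View pics/k1.png

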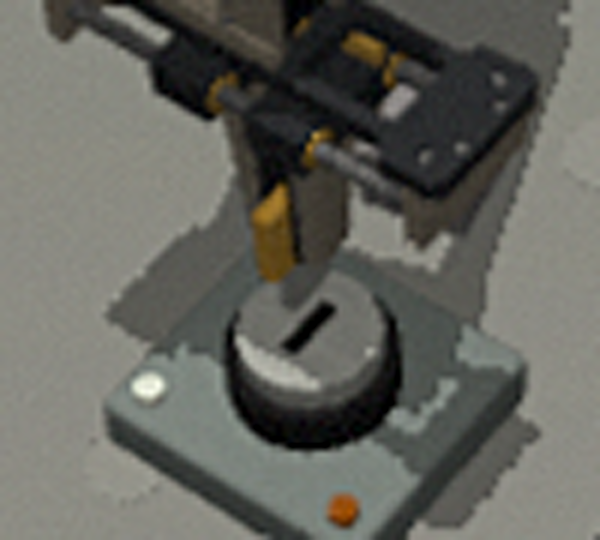

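The key hangs upright just above the slot at crop (310,325) and is aligned with it. I'll insert it slowly and watch the force.

send_rows(
  jaw=[5, 5, 5, 5],
  xyz=[
    [0, 0, 0.5],
    [0, 0, 0.3],
    [0, 0, 0.2],
    [0, 0, 0],
  ],
  delta_rot=[
    [0, 0, 0],
    [0, 0, 0],
    [0, 0, 0],
    [0, 0, 0],
  ],
)

```text
clock: 46.4
position: [0.618, -0.0104, 0.0971]
eef_rot: [0.181, 0.984, -0.0, -0.001]
wrist_force: [1.1, -0.1, -0.6]
grip_width: 0.0096
finger_force: 30.0
```

send_rows(
  jaw=[5, 5, 5, 5],
  xyz=[
    [0, 0, 0.1],
    [0, 0, 0.1],
    [0, 0, 0.1],
    [0, 0, 0],
  ],
  delta_rot=[
    [0, 0, 0],
    [0, 0, 0],
    [0, 0, 0],
    [0, 0, 0],
  ],
)

```text
clock: 46.8
position: [0.6187, -0.0105, 0.0906]
eef_rot: [0.181, 0.984, -0.0, -0.0]
wrist_force: [-0.9, -0.4, -0.8]
grip_width: 0.0098
finger_force: 30.0
```

send_rows(
  jaw=[5, 5, 5, 5, 5],
  xyz=[
    [0, 0, 0.2],
    [0, 0, 0.2],
    [0, 0, 0.2],
    [0, 0, 0.12],
    [0, 0, 0],
  ],
  delta_rot=[
    [0, 0, 0],
    [0, 0, 0],
    [0, 0, 0],
    [0, 0, 0],
    [0, 0, 0],
  ],
)

```text
clock: 47.3
position: [0.6184, -0.0105, 0.0722]
eef_rot: [0.181, 0.984, -0.0, -0.0]
wrist_force: [-0.0, 1.0, -1.6]
grip_width: 0.0096
finger_force: 30.0
```

send_rows(
  jaw=[5, 5, 5, 5],
  xyz=[
    [0, 0, 0.06],
    [0, 0, 0.04],
    [0, 0, 0],
    [0, 0, 0],
  ],
  delta_rot=[
    [0, 0, 0],
    [0, 0, 0],
    [0, 0, 0],
    [0, 0, 0],
  ],
)

```text
clock: 47.7
position: [0.619, -0.0105, 0.0716]
eef_rot: [0.181, 0.984, 0.0, 0.0]
wrist_force: [-4.3, -0.9, 8.3]
grip_width: 0.0098
finger_force: 30.0
```

Home, seated with 8 N. Now turn it clockwise, which is +az.

send_rows(
  jaw=[5, 5, 5, 5, 5],
  xyz=[
    [0, 0, 0],
    [0, 0, 0],
    [0, 0, 0],
    [0, 0, 0],
    [0, 0, 0],
  ],
  delta_rot=[
    [0, 0, 0.6],
    [0, 0, 0.7],
    [0, 0, 0.7],
    [0, 0, 0.7],
    [0, 0, 0.7],
  ],
)

```text
clock: 48.2
position: [0.6197, -0.0107, 0.0716]
eef_rot: [0.409, 0.913, 0.0, 0.001]
wrist_force: [-2.2, -1.8, 8.4]
grip_width: 0.0096
finger_force: 30.0
```

send_rows(
  jaw=[5, 5, 5, 5, 5],
  xyz=[
    [0, 0, 0],
    [0, 0, 0],
    [0, 0, 0],
    [0, 0, 0],
    [0, 0, 0],
  ],
  delta_rot=[
    [0, 0, 0.7],
    [0, 0, 0.7],
    [0, 0, 0.7],
    [0, 0, 0.7],
    [0, 0, 0.7],
  ],
)

```text
clock: 48.7
position: [0.6195, -0.0109, 0.0716]
eef_rot: [0.617, 0.787, 0.0, 0.001]
wrist_force: [-1.5, -2.5, 8.3]
grip_width: 0.0095
finger_force: 30.0
```

send_rows(
  jaw=[5, 5, 5, 5, 5],
  xyz=[
    [0, 0, 0],
    [0, 0, 0],
    [0, 0, 0],
    [0, 0, 0],
    [0, 0, 0],
  ],
  delta_rot=[
    [0, 0, 0.5],
    [0, 0, 0.5],
    [0, 0, 0.5],
    [0, 0, 0.3],
    [0, 0, 0],
  ],
)

```text
clock: 49.2
position: [0.6194, -0.011, 0.0716]
eef_rot: [0.71, 0.704, 0.0, 0.001]
wrist_force: [-2.5, -2.6, 8.4]
grip_width: 0.0098
finger_force: 30.0
```

Run:
```python
from h import *
s=robot.get_state(); print(s['ft_torque']); plan(.6185,-.0104,.071,.4)
```

```text
[-0.60139677  0.49184902 -0.01836507]
t 49.2 pos [ 0.6194 -0.011   0.0716] yaw -0.5 tilt 0.08 j1,j6 [-1. -1.] w 0.0098 F [-2.5 -2.6  8.4]
   rot az units -0.11 then shift units [ 0.03 -0.03  0.02]
```

send_rows(
  jaw=[5, 5, 5],
  xyz=[
    [0, 0, 0],
    [0, 0, 0],
    [0, 0, 0],
  ],
  delta_rot=[
    [0, 0, 0.3],
    [0, 0, 0.3],
    [0, 0, 0],
  ],
)

```text
clock: 49.5
position: [0.6193, -0.011, 0.0716]
eef_rot: [0.739, 0.674, 0.0, 0.001]
wrist_force: [-2.7, -2.5, 8.4]
grip_width: 0.0099
finger_force: 30.0
```

Run:
```python
from h import *
s=robot.get_state(); print(s['ft_torque']); plan(.6185,-.0104,.071,.4)
```

```text
[-0.63260778  0.63642579  0.03133538]
t 49.5 pos [ 0.6193 -0.011   0.0716] yaw -5.3 tilt 0.08 j1,j6 [-1.  4.] w 0.0099 F [-2.7 -2.5  8.4]
   rot az units -0.71 then shift units [ 0.03 -0.03  0.02]
```

send_rows(
  jaw=[5, 5, 5],
  xyz=[
    [0, 0, 0],
    [0, 0, 0],
    [0, 0, 0],
  ],
  delta_rot=[
    [0, 0, 0.3],
    [0, 0, 0.3],
    [0, 0, 0],
  ],
)

```text
clock: 49.8
position: [0.619, -0.0109, 0.0716]
eef_rot: [0.766, 0.643, -0.0, 0.001]
wrist_force: [-3.5, -1.6, 9.3]
grip_width: 0.0102
finger_force: 30.3
```

Run:
```python
from h import *
s=robot.get_state(); print(s['ft_torque']); plan(.6185,-.0104,.071,.4)
```

```text
[-0.45896512  0.81271408  0.54104327]
t 49.8 pos [ 0.619  -0.0109  0.0716] yaw -10.0 tilt 0.06 j1,j6 [-1.  9.] w 0.0102 F [-3.5 -1.6  9.3]
   rot az units -1.3 then shift units [ 0.02 -0.02  0.02]
```

Torque about z rose to 0.54 N m, so the stop has been reached. I'll release and rise straight up.

send_rows(
  jaw=[15, 30, 40, 40, 40],
  xyz=[
    [0, 0, 0],
    [0, 0, 0],
    [0, 0, 0],
    [0, 0, 0],
    [0, 0, -0.4],
  ],
  delta_rot=[
    [0, 0, 0],
    [0, 0, 0],
    [0, 0, 0],
    [0, 0, 0],
    [0, 0, 0],
  ],
)

```text
clock: 50.3
position: [0.6178, -0.0104, 0.0794]
eef_rot: [0.766, 0.643, -0.001, -0.001]
wrist_force: [1.0, 0.2, 0.1]
grip_width: 0.0397
finger_force: 0.0
```

send_rows(
  jaw=[40, 40, 40, 40, 40],
  xyz=[
    [0, 0, -0.8],
    [0, 0, -1],
    [0, 0, -1],
    [0, 0, -1],
    [0, 0, -1],
  ],
  delta_rot=[
    [0, 0, 0],
    [0, 0, 0],
    [0, 0, 0],
    [0, 0, 0],
    [0, 0, 0],
  ],
)

```text
clock: 50.8
position: [0.6188, -0.0105, 0.2022]
eef_rot: [0.766, 0.643, 0.0, 0.0]
wrist_force: [0.6, -0.0, -0.8]
grip_width: 0.04
finger_force: 0.0
```

send_rows(
  jaw=[40, 40, 40, 40, 40],
  xyz=[
    [1, 0, -1],
    [1, 0, -1],
    [0, 1, 0],
    [0, 1, 0],
    [0, 0, 0],
  ],
  delta_rot=[
    [0, 0, 0],
    [0, 0, 0],
    [0, 0, 0],
    [0, 0, 0],
    [0, 0, 0],
  ],
)

```text
clock: 51.3
position: [0.6789, 0.0299, 0.2511]
eef_rot: [0.766, 0.643, 0.001, 0.001]
wrist_force: [0.5, 0.5, 0.2]
grip_width: 0.0399
finger_force: 0.0
```

Run:
```python
from h import *
p,d=shot('scene'); W=cloud('scene',d).reshape(-1,3); c=p.reshape(-1,3).astype(int)
q=W[(c[:,0]-c[:,2]>30)&(np.hypot(W[:,0]-.6185,W[:,1]+.0104)<.04)&(W[:,2]>.06)&(W[:,2]<.13)]
print('bow z',np.percentile(q[:,2],[1,99]),cv2.minAreaRect(q[:,:2].astype(np.float32)))
s=robot.get_state(); print(s['clock'],s['position'],s['grip_width']); hung()
cv2.imwrite('pics/end.png',cv2.cvtColor(cv2.resize(p[110:290,60:290],None,fx=3.3,fy=3.3,interpolation=cv2.INTER_CUBIC),cv2.COLOR_RGB2BGR))
```

```text
bow z [0.06760611 0.10949889] ((0.6202080249786377, -0.01090925931930542), (0.022459104657173157, 0.04216945916414261), 10.801665306091309)
51.35 [0.67728885 0.02996712 0.25057298] 0.040059323023207895
 hung? 0.78 bx -0.0403 yL -0.0033 yR 0.1267
 hung? 0.77 bx 0.0292 yL -0.0067 yR 0.1233
 hung? 0.68 bx 0.0294 yL -0.1384 yR -0.0084
 hung? 0.63 bx -0.0416 yL -0.1412 yR -0.0112
```

View pics/end.png

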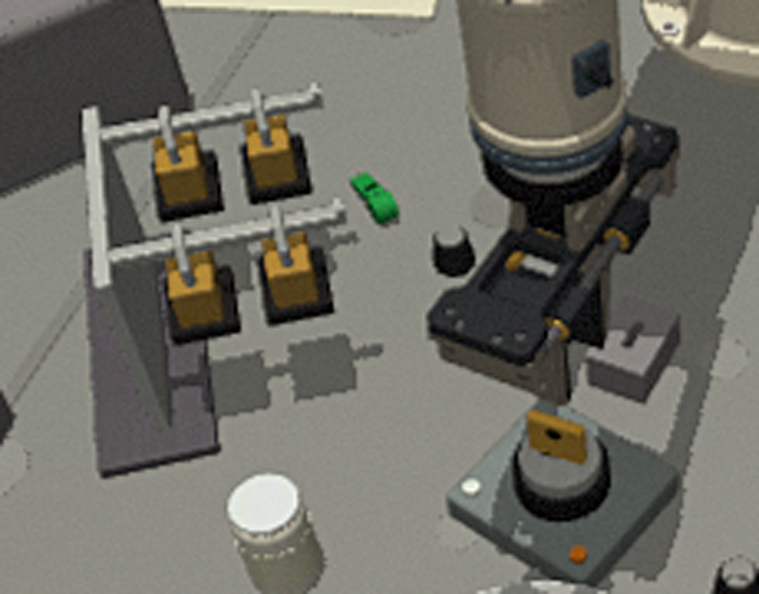

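The four locks hang on the arms. The key stands upright in the barrel at crop (555,440), turned and with its shoulders down (bow top about 0.108 m, 0.106 expected). The gripper is clear, so I'm handing in.

```bash
python3 -c "
from rig import robot
print(robot.hand_in())"
```

```text
the job is handed in; nothing more can be done
None
```

The job is handed in, with no verdict returned: all four brass padlocks hang two to an arm on the rack, and the key is home in the switch, turned clockwise to its stop and released.

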